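Put the washed drip coffee brewer back together on its saucer

ROBOT

A 7-joint arm with a two-finger parallel gripper is mounted at the origin on the work surface. World frame = base frame: x ahead of the robot, y to its left, z up, the work surface at z = 0. Lengths are in m, angles in rad, forces in N, time in s.
With the tool pointing down it reaches from about 0.4 to 0.85 m from the base axis. Payload 10.4 kg.
Tool frame: the origin (TCP) lies on the centre line of the jaws, within the pads' length; the fingertips stand 8 mm ahead of it and the grasp point (between the pads) lies 11 mm behind it; z points along the fingers, y is the direction in which the jaws open and shut (so a half turn about z gives the same grasp; the last joint's range is limited). The gripper opens to 85 mm and grips with 20 to 120 N. Pads are 22 mm wide; open, the fingers measure 114 mm over their backs; the gripper's body (76 mm by 85 mm) begins 54 mm behind the grasp point. The pads swing forward as they close: fully open they stand 13 mm farther back than shut.
Start: joints at [-1.273, 0.332, -0.065, 1.46, 0.022, 1.35, -0.088], TCP at [0.197, 0.593, 0.239] pointing down, gripper open.
Joint ranges: [-2.6, 2.6], [-0.5, 2.12], [-1.47, 1.34], [0.16, 2.42], [-1.27, 4.41], [0.06, 2.06], [-2.6, 2.6]. Speed limits (rad/s): [2.22, 2.22, 2.79, 2.79, 3.14, 3.14, 3.14].

INTERFACE

Orientations are given as a unit quaternion [x, y, z, w].
In Python, from workcell import manip gives the robot as it stands.
- The arm moves only by the tool arm_command, never from a script. Its argument "targets" is text: rows parted by semicolons, each of 6 numbers parted by spaces: the shift along the tool's x, y, z in mm, then the turn, a rotation vector about the tool's x, y, z in rad. A call has 1 to 5 rows; each row shifts and turns the commanded pose from where the row before left it, along the tool's axes as they then stand; what a row does not reach is not made up. A row lasts 1/8 s, in which the tool goes at most 62.5 mm and 10.7 degrees, less where a joint would pass 70% of its speed; a pose out of reach is approached as far as the arm can. A call is refused whole if a number of a shift passes 62.5 or a number of a turn 0.188, either way. A call with a gripper value outside its range is refused whole. "grip" is the finger opening in mm, from 0 to 85.4, set as the call begins (left out, the last holds). The fingers move at their own pace and stop on an object; "squeeze" is the grip in N (left out, the last holds). Time passes only in rows, so rows that do not move let the fingers close. It gives the time, the measured TCP pose, the force and the opening at its end, in the units of the state.
- manip.get_obs(): the state, without advancing time (a new reading comes with each control period).
- manip.camera(name): name is "scene" or "side" or "wrist"; returns a dict with "frame" (480x640x3 uint8, red, green, blue), "vertical_fov" (degrees; the focal length in pixels is half the picture's height over the tangent of half this angle, whatever the lens; pixels are square), "cx", "cy" (the principal point, pixels), "rvec" (rotation vector, rad) and "tvec" (3), from world to camera coordinates, as OpenCV has them. Camera axes: x right, y down, z forward; pixel columns grow to the right and rows downward; lengths in m; the calibration is good to about 2 mm. A picture is of the moment at which its call begins. There is no depth.
- manip.hand_in(): hands the job in, once; it reports no verdict.
Trained networks look in a picture, given as the dict that the camera call returned (one of the last four; its "shot" number tells which), for a name from the list of things; names that differ only in an ending like _2 or _b are one class to them, and where a whole thing is asked for, a point or a joint stands for the part that bears it (a point fixed in the world has none). Each returns a list of dicts, best first, with "p" (0 to 1); they miss things now and then, are a little off and sometimes report something else, mostly with a low value. They report only what shows in the picture. A call takes as long as a camera call. They do not tell look-alikes from the thing itself.
- manip.search_frame(picture, name): "xyz" ([x, y, z] in m, in the coordinates of the camera as it stood for that picture, good to about 4 mm: the middle of the surface that is visible of it).
The state is a dict: "clock": time; "joint_pos": joint angles; "joint_velocities": joint speeds; "tau": joint torques, N m; "position": TCP position; "ee_rot": TCP orientation; "ft_force": force on the tool from outside, world axes, zero at the start; "torque": the same for the moment, N m; "grip_width": opening from 0.0 (shut) to 1.0 (fully open).
Only numpy, scipy, OpenCV 4.12 (cv2) and the standard library are available. Lean on these libraries where they do the work, as an engineer would, in place of code of your own. Each camera call takes 0.05 s, during which the arm holds its last target.

TASK

The drip coffee brewer has been washed and its parts lie about on the bar mat: build it up again on the saucer, from the bottom and one part at a time. First stand the white cup upright in the middle of the saucer, then set the steel brew chamber level on the cup's mouth, then lower the red-knobbed press upright into the chamber until it lies on the chamber's floor, and last put the lid squarely on the chamber, fully down. Set each part down gently, without a drop or a hard push, let go of it before you take the next, and leave the milk jug, the glass and the tamper where they are.

Things in the scene. Friction and masses are not known exactly. Their poses are not given: they have to be found in the camera images.
- saucer: White china saucer with a red disc in its middle, loose, about 0.22 kg, on a black bar mat (mat top at z = 0.003 m, under everything here). 128 mm across, 14 mm high at the rim. The cup stands on its flat well, about 70 mm across, 5 mm above the saucer's underside. Origin: centre of the underside; z up.
- cup: White china cup, about 0.24 kg, upright, 70 mm high. Mouth 66 mm across outside, 58 mm inside; 64 to 66 mm across from half height up; foot 48 mm; walls 4 mm. A loop handle on its own +y side, 8 mm thick, reaches 62 mm from the axis at heights 15 to 59 mm: do not grip across it. Origin: centre of the foot's underside; z up.
- chamber: Steel brew chamber, 0.14 kg, upright: open round pot, 64 mm across outside, 59 mm inside, rim 54 mm above the origin, on a 92 mm round plate 6 to 9 mm above the origin (plate top = pot floor). Below it a tapered boss, 38 to 52 mm across, 6 mm high, enters the cup's mouth; plate on the cup's rim, the origin is 64 mm above the cup's. Origin: centre of the boss's underside; z up.
- press: Press, 0.07 kg, upright: perforated steel disc 54 mm across, 5 mm thick, thin stem, red knob 14 mm across from 42 to 58 mm above the origin. On the chamber's floor its origin is 9 mm above the chamber's and the knob stands 13 mm above the rim: hold only the knob's top 10 mm and the fingers stay above the rim. Origin: centre of the disc's underside; z up.
- lid: Aluminium lid, 0.09 kg, right way up: flared skirt 82 mm across and 6 mm high (inside 76 mm, narrowing to 70 mm), a shoulder that lies on the chamber's rim, a hollow dome 58 mm across up to 27 mm above the origin, a dark wooden knob 20 mm across from 31 to 45 mm. Seated, its origin is 48 mm above the chamber's. Origin: centre of the skirt's lower edge; z up.
- jug: Bystander: steel milk jug with a loop handle, 90 mm high, 80 mm across, the handle reaching 71 mm from its axis. Leave it where it is. Origin: centre of the underside.
- glass: Bystander: clear tall glass, 125 mm high, 72 mm across at the rim. Leave it where it is. Origin: centre of the underside.
- tamper: Bystander: wooden coffee tamper standing upright, 85 mm high, 58 mm across. Leave it where it is. Origin: centre of the underside.
Things that resemble listed ones, but are neither listed nor needed, are in the scene too. Leave any pink look-alike of the press alone. Leave any purple look-alike of the cup alone.

How it is judged:
On the way, in this order (a step that is already met when the one before it is completed fails the run):
1. the cup stands upright on the saucer's well and is let go (z of cup in the frame of saucer between 0.002 and 0.008 m and horizontal distance between cup and saucer below 0.01 m and angle between cup's own z axis and vertical below 0.07 rad and contact force between the fingers and cup below 0.3 N), for 0.2 s.
2. the chamber sits level on the cup's mouth and is let go (z of cup in the frame of saucer between 0.002 and 0.008 m and horizontal distance between cup and saucer below 0.01 m and angle between each of cup, chamber's own z axis and vertical below 0.07 rad and z of chamber in the frame of cup between 0.061 and 0.0665 m and horizontal distance between chamber and cup below 0.008 m and contact force between the fingers and chamber below 0.3 N), for 0.2 s.
3. the press lies on the chamber's floor, upright, and is let go (z of cup in the frame of saucer between 0.002 and 0.008 m and horizontal distance between cup and saucer below 0.01 m and angle between each of cup, chamber, press's own z axis and vertical below 0.07 rad and z of chamber in the frame of cup between 0.061 and 0.0665 m and horizontal distance between chamber and cup below 0.008 m and z of press in the frame of chamber between 0.006 and 0.012 m and horizontal distance between press and chamber below 0.005 m and contact force between the fingers and press below 0.3 N), for 0.2 s.
4. the lid sits fully down on the chamber and is let go (z of cup in the frame of saucer between 0.002 and 0.008 m and horizontal distance between cup and saucer below 0.01 m and angle between each of cup, chamber, press, lid's own z axis and vertical below 0.07 rad and z of chamber in the frame of cup between 0.061 and 0.0665 m and horizontal distance between chamber and cup below 0.008 m and z of press in the frame of chamber between 0.006 and 0.012 m and horizontal distance between press and chamber below 0.005 m and z of lid in the frame of chamber between 0.045 and 0.0505 m and horizontal distance between lid and chamber below 0.006 m and contact force between the fingers and lid below 0.3 N), for 0.2 s.
At the end, for the whole second after the job is handed in: Cup on the saucer's well (within 10 mm of its axis), chamber's plate on the cup's rim (8 mm), press on the chamber's floor (5 mm), lid's shoulder on the chamber's rim (6 mm): each within 3 mm of its seated height, upright within 4 degrees, released, at rest; saucer flat on the mat (z of cup in the frame of saucer between 0.002 and 0.008 m and horizontal distance between cup and saucer below 0.01 m and angle between each of cup, chamber, press, lid's own z axis and vertical below 0.07 rad and z of chamber in the frame of cup between 0.061 and 0.0665 m and horizontal distance between chamber and cup below 0.008 m and z of press in the frame of chamber between 0.006 and 0.012 m and horizontal distance between press and chamber below 0.005 m and z of lid in the frame of chamber between 0.045 and 0.0505 m and horizontal distance between lid and chamber below 0.006 m and linear speed of each of cup, chamber, press, lid below 0.02 m/s and angular speed of each of cup, chamber, press, lid below 0.2 rad/s and angle between saucer's own z axis and vertical below 0.05 rad and height (world z) of saucer below 0.006 m); the robot touches nothing.
It fails at once if the jug, the glass or the tamper is moved more than 20 mm or tipped (distance of any of jug, glass, tamper from where it was at the start of the episode above 0.02 m or angle between any of jug, glass, tamper's own z axis and vertical above 0.3 rad).
It fails at once if a part is pushed hard on to what carries it (more than 50 N between them) (contact force between cup and saucer above 50 N or contact force between chamber and cup above 50 N or contact force between any of press, lid and chamber above 50 N).
It fails at once if a part is dropped: it falls faster than 0.5 m/s (some 13 mm) out of the fingers' hold ((contact force between the fingers and cup below 0.3 N and linear speed of cup above 0.5 m/s) or (contact force between the fingers and chamber below 0.3 N and linear speed of chamber above 0.5 m/s) or (contact force between the fingers and press below 0.3 N and linear speed of press above 0.5 m/s) or (contact force between the fingers and lid below 0.3 N and linear speed of lid above 0.5 m/s)).
It also fails if it takes over 128 s, if anything falls off the work surface, if the arm or the gripper's body presses on something with over 40 N, if the wrist force passes 120 N, or if a joint passes its speed limit or range.

## Working session

There is one attempt and no reset: what is moved stays moved. The work goes in short steps, Python scripts to look and compute and a tool call to move; the robot and the scene stay as the last step left them, time stands still between calls to the robot, and variables do not carry over. Pictures are saved under pics/ and viewed, and the job is handed in when it is done.

Besides the shell and the picture viewer there is one more tool, called after "Call:" as name(argument=value, ...), one argument or row to a line, values as JSON. arm_command: Moves the arm, as the interface text tells. Its arguments: {"type":"object","properties":{"targets":{"type":"string"},"grip":{"type":"number"},"squeeze":{"type":"number"}},"required":["targets"]}

```bash
ls; mkdir -p pics
cat > h.py <<'E'
import numpy as np, cv2
from scipy.spatial.transform import Rotation as R
from workcell import manip
def cam(name,fn=None):
    p=manip.camera(name)
    if fn: cv2.imwrite('pics/'+fn+'.png',cv2.cvtColor(p['frame'],cv2.COLOR_RGB2BGR))
    return p
def w2c(p):
    return cv2.Rodrigues(np.array(p['rvec'],float))[0],np.array(p['tvec'],float).ravel()
def c2w(p,x):
    r,t=w2c(p); return r.T@(np.array(x)-t)
def K(p):
    h=p['frame'].shape[0]; f=h/2/np.tan(np.radians(p['vertical_fov'])/2)
    return np.array([[f,0,p['cx']],[0,f,p['cy']],[0,0,1]])
def proj(p,X):
    r,t=w2c(p); q=K(p)@(r@np.array(X,float)+t); return q[:2]/q[2]
def ray(p,u,v,z):
    r,t=w2c(p); d=r.T@np.linalg.inv(K(p))@np.array([u,v,1.]); o=-r.T@t
    s=(z-o[2])/d[2]; return o+s*d
def find(p,n):
    return [(round(d['p'],2),np.round(c2w(p,d['xyz']),4).tolist(),np.round(proj(p,c2w(p,d['xyz']))).tolist()) for d in manip.search_frame(p,n)]
def state():
    o=manip.get_obs(); print(o['clock'],np.round(o['position'],4),np.round(o['ee_rot'],4),np.round(o['ft_force'],1),round(o['grip_width'],3)); return o
E
python3 - <<'E'
from h import *
o=state(); print(o)
for n in ['scene','side','wrist']:
    p=cam(n,n+'0'); print(n,p['vertical_fov'],p['cx'],p['cy'],-w2c(p)[0].T@w2c(p)[1])
    for k in ['saucer','cup','chamber','press','lid','jug','glass','tamper']: print(k,find(p,k))
E
```

```text
pics
0.0 [0.197  0.5928 0.2385] [ 1.597e-01  9.872e-01 -7.000e-04 -1.000e-04] [ 0.  -0.6  0.2] 1.0
{'clock': 0.0, 'joint_pos': array([-1.27258027,  0.33289878, -0.06468135,  1.46093675,  0.02162281,
        1.34988361, -0.0884856 ]), 'joint_velocities': array([ 3.18568615e-05, -1.88617037e-03, -9.59464180e-04,  1.15627256e-03,
        5.12820262e-04,  5.38553943e-04, -4.59587643e-04]), 'tau': array([-8.23384113e-06, -6.25442576e+01,  4.92777850e-02, -3.91605377e+01,
        1.62252586e-02,  9.99654498e-03,  4.15585816e-05]), 'position': array([0.19699748, 0.59276588, 0.23850125]), 'ee_rot': array([ 1.59709781e-01,  9.87163752e-01, -7.11994334e-04, -6.79405726e-05]), 'ft_force': array([ 0.00980412, -0.56071657,  0.20191146]), 'torque': array([-0.00055095, -0.00087167,  0.00871072]), 'grip_width': 1.0000153804975331}
scene 48.818232083987965 323.71470370096756 240.7266777156056 [ 1.10277693 -0.89555934  0.73344628]
saucer [(0.95, [0.4698, -0.2259, 0.0124], [264.0, 292.0])]
cup [(0.86, [0.4673, 0.2212, 0.0524], [367.0, 195.0]), (0.7, [0.2383, 0.2533, 0.0522], [306.0, 171.0]), (0.35, [0.
[... 707 characters left out ...]
5, 0.1591, 0.0272], [354.0, 171.0])]
cup [(0.82, [0.2351, 0.2532, 0.0455], [166.0, 158.0]), (0.74, [0.4582, 0.2278, 0.0509], [272.0, 151.0])]
chamber []
press [(0.89, [0.6097, -0.1531, 0.0075], [388.0, 295.0]), (0.74, [0.6219, -0.0425, 0.0039], [378.0, 249.0])]
lid [(0.86, [0.4532, -0.0184, 0.0262], [290.0, 245.0])]
jug [(0.68, [0.6557, 0.3115, 0.0549], [352.0, 116.0])]
glass [(0.62, [0.6735, -0.3344, 0.0891], [468.0, 351.0])]
tamper [(0.61, [0.7172, -0.0411, 0.0217], [426.0, 236.0])]
wrist 64.1392965324078 319.25163662866214 242.28944288254382 [0.13146683 0.61620981 0.37329439]
saucer []
cup [(0.7, [0.226, 0.3013, 0.0452], [37.0, 340.0])]
chamber []
press []
lid []
jug []
glass []
tamper []
```

View pics/scene0.png

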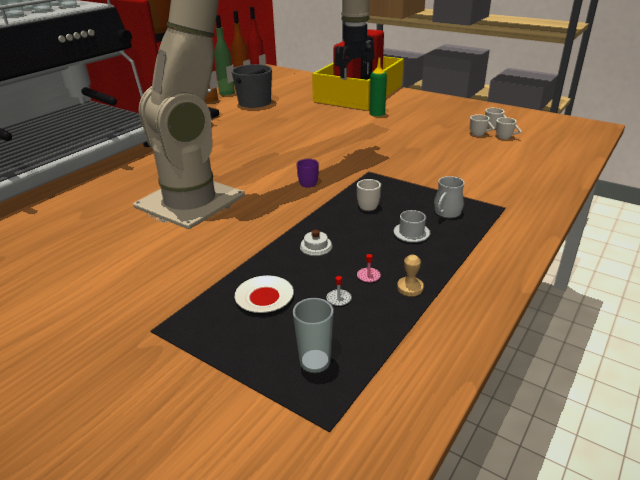

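View pics/side0.png

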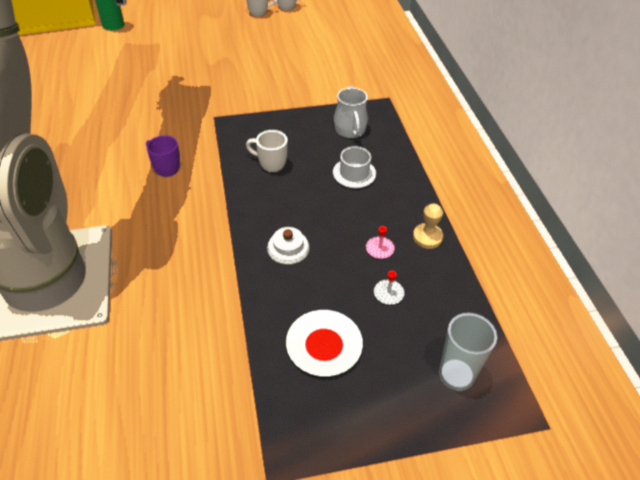

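View pics/wrist0.png

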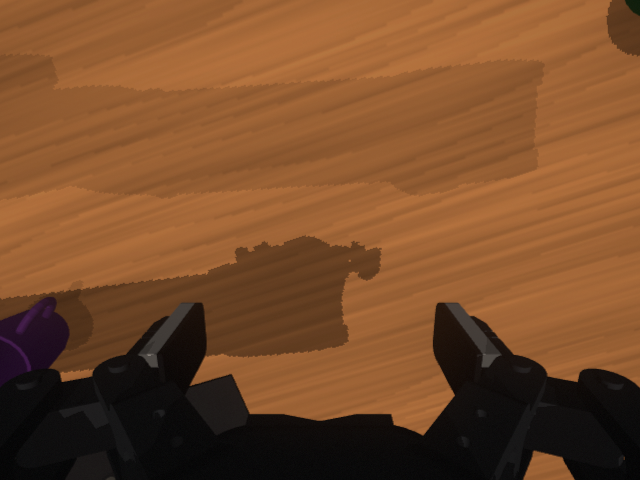

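Everything stands upright. The white cup is at side (272,150) with its handle at (251,147). The real press is the grey one at (389,291), the pink one at (380,247) is the decoy, and the purple cup sits off the mat. Next I refine positions with edges.

Run:
```python
from h import *
o=state(); print(np.round(R.from_quat(o['ee_rot']).as_matrix(),3))
p=manip.camera('side')
print('handle',ray(p,251,147,.04),'cup rim c',ray(p,272,139,.073))
im=cv2.cvtColor(p['frame'],cv2.COLOR_RGB2BGR)
a=cv2.resize(im[110:220,230:420],None,fx=4,fy=4,interpolation=cv2.INTER_CUBIC)
cv2.imwrite('pics/a.png',a)
b=cv2.resize(im[220:400,250:420],None,fx=3.3,fy=3.3,interpolation=cv2.INTER_CUBIC)
cv2.imwrite('pics/b.png',b)
w=manip.camera('wrist')
r,t=w2c(w); c=-r.T@t
T=R.from_quat(o['ee_rot']).as_matrix()
print('cam in tool',T.T@(c-o['position']), np.round(T.T@r.T,3))
# pads: project TCP & grasp
for z in (0.008,0,-.011): print(z,proj(w,o['position']+T@np.array([0,0,z])))
```

```text
1.35 [0.1971 0.5931 0.2394] [1.597e-01 9.872e-01 1.000e-04 0.000e+00] [0.4 0.  0. ] 0.998
[[-0.949  0.315  0.   ]
 [ 0.315  0.949  0.   ]
 [-0.     0.    -1.   ]]
handle [0.41738263 0.26375281 0.04      ] cup rim c [0.46152346 0.24172847 0.073     ]
cam in tool [ 0.0695131   0.00122499 -0.13391413] [[ 0.001 -0.963 -0.269]
 [ 1.     0.001  0.001]
 [-0.001 -0.269  0.963]]
0.008 [315.73239033 313.34929615]
0 [315.56887107 322.63350934]
-0.011 [315.31401224 337.10375423]
```

View pics/a.png

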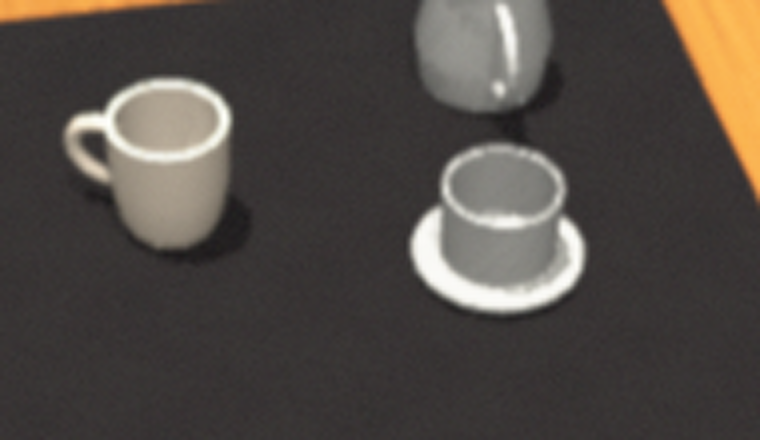

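View pics/b.png

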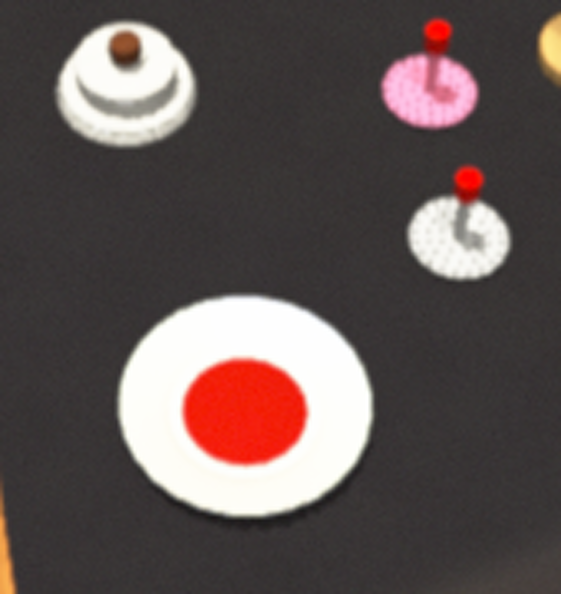

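```bash
cat > seg.py <<'E'
from h import *
def blob(p,mask,near=None):
    n,l,s,c=cv2.connectedComponentsWithStats(mask.astype('uint8'))
    out=[(s[i,4],c[i],s[i]) for i in range(1,n) if s[i,4]>8]
    return sorted(out,key=lambda a:-a[0])
def red(p):
    h=cv2.cvtColor(p['frame'],cv2.COLOR_RGB2HSV); return ((h[...,0]<6)|(h[...,0]>174))&(h[...,1]>190)&(h[...,2]>90)
E
python3 - <<'E'
from seg import *
for n in ['scene','side']:
    p=cam(n); f=p['frame'].astype(int)
    for a,c,s in blob(p,red(p)):
        if c[1]>220: print(n,'red',a,c,'z.008',ray(p,*c,.008),'z.053',ray(p,*c,.053))
    g=cv2.cvtColor(p['frame'],cv2.COLOR_RGB2GRAY)
    sat=f.max(2)-f.min(2)
    m=(g>90)&(sat<45)
    for a,c,s in blob(p,m):
        if a<150 or a>5000 or c[1]<110:continue
        n_,l=cv2.connectedComponents(m.astype('uint8'))
        print(n,'white',a,np.round(c,1),s[:4])
    # brown knob
    h=cv2.cvtColor(p['frame'],cv2.COLOR_RGB2HSV)
    x,y=(315,233) if n=='scene' else (288,234)
    sub=np.zeros(g.shape,bool); sub[y-9:y+9,x-9:x+9]=1
    mm=sub&(h[...,1]>90)&(h[...,2]>40)
    for a,c,s in blob(p,mm)[:2]: print(n,'brown',a,c,ray(p,*c,.041))
E
```

```text
scene red 387 [264.04134367 296.0878553 ] z.008 [ 0.47500892 -0.23114329  0.008     ] z.053 [ 0.51394986 -0.27235754  0.053     ]
scene red 47 [338.10638298 279.68085106] z.008 [ 0.57860911 -0.09414041  0.008     ] z.053 [ 0.61112365 -0.14385306  0.053     ]
scene red 46 [368.86956522 257.43478261] z.008 [0.59267683 0.01979667 0.008     ] z.053 [ 0.62431874 -0.03698358  0.053     ]
scene white 2080 [318.1 328.2] [293 286  59  84]
scene white 1267 [263.6 292.5] [234 275  60  38]
scene white 1088 [196.4 207.1] [134 181 110  48]
scene white 1062 [175.6 166.6] [151 137  47  51]
scene white 882 [ 69.7 157.4] [  0 127 144  62]
scene white 870 [493.9 122.9] [470 108  51  31]
scene white 798 [450.1 195.9] [437 177  27  40]
scene white 769 [411.7 226.9] [393 210  37  32]
scene white 641 [515.5 339.3] [496 308  40  63]
scene white 610 [368.3 193.1] [357 179  24  31]
scene white 552 [315.3 244.1] [300 232  32  24]
scene white 397 [462.7 437.8] [450 421  26  34]
scene white 358 [447.1 466.7] [434 452  26  28]
scene white 328 [478.5 408.6] [467 394  23  30]
scene white 256 [492.5 382.4] [483 370 
[... 385 characters left out ...]
.008 [6.42102996e-01 1.87252255e-05 8.00000000e-03] z.053 [ 0.62652286 -0.03890744  0.053     ]
side white 4412 [ 57.9 296.8] [  0 227 111 110]
side white 4086 [ 25.6 241.6] [  0 133  69 157]
side white 3150 [323.9 341.9] [285 309  78  68]
side white 3143 [466.6 348.9] [441 312  57  79]
side white 1429 [354.4 167.6] [332 146  45  43]
side white 1379 [350.7 112.5] [334  87  34  51]
side white 1246 [269.6 148.5] [246 129  42  43]
side white 1212 [287.8 246.3] [267 226  43  39]
side white 640 [388.5 291.8] [373 279  32  26]
side white 265 [ 17.5 177. ] [ 12 144  22  71]
side white 189 [ 55.4 329.5] [  0 315 108  25]
side brown 65 [287.53846154 233.96923077] [ 0.4521869  -0.00371879  0.041     ]
```

Call:
arm_command(
  targets="-45 -31 9 0 0 0;-45 -31 9 0 0 0;-45 -31 9 0 0 0;-45 -31 9 0 0 0;-45 -31 9 0 0 0",
  grip=85.4,
)

```text
clock: 2.17
position: [0.3627, 0.3736, 0.1943]
ee_rot: [0.16, 0.987, 0.0, 0.0]
ft_force: [0.3, -0.2, -0.3]
grip_width: 0.998
```

Call:
arm_command(
  targets="-45 -31 9 0 0 0;-45 -31 9 0 0 0;-30 -31 9 0 0 0;0 0 0 0 0 0;0 0 0 0 0 0",
)

```text
clock: 2.8
position: [0.446, 0.2497, 0.1675]
ee_rot: [0.16, 0.987, 0.0, -0.0]
ft_force: [-0.4, 0.0, 0.1]
grip_width: 1.0
```

Run:
```python
from h import *
o=state()
p=cam('wrist','w1'); print(find(p,'cup'),find(p,'chamber'))
s=cam('side','s1'); print(find(s,'cup'))
# circle overlay: rim
im=cv2.imread('pics/w1.png')
for z in (.073,):
  for cx,cy in [(.4615,.24)]:
    pts=[proj(p,[cx+.033*np.cos(a),cy+.033*np.sin(a),z]) for a in np.linspace(0,6.28,80)]
    cv2.polylines(im,[np.int32(pts)],True,(0,255,0),1)
cv2.imwrite('pics/w1o.png',im)
```

```text
2.8 [0.446  0.2497 0.1675] [ 1.595e-01  9.872e-01  3.000e-04 -0.000e+00] [-0.4  0.   0.1] 1.0
[(0.67, [0.4666, 0.2436, 0.044], [318.0, 268.0])] [(0.61, [0.5979, 0.19, 0.0103], [307.0, 405.0])]
[(0.78, [0.232, 0.252, 0.043], [165.0, 160.0]), (0.64, [0.459, 0.2283, 0.0475], [272.0, 152.0])]
```

View pics/w1o.png

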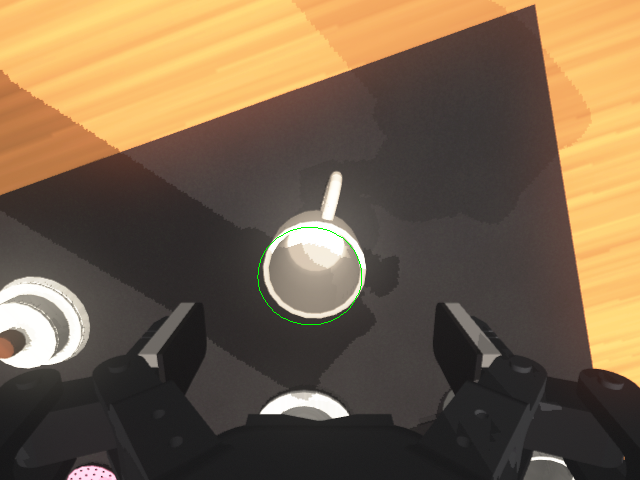

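```bash
cat >> h.py <<'E'
def go(xy,z=None,o=None):
    o=o or manip.get_obs(); T=R.from_quat(o['ee_rot']).as_matrix()
    d=np.array([xy[0],xy[1],z if z is not None else o['position'][2]])-o['position']
    return np.round(T.T@d*1000,1)
E
python3 - <<'E'
from h import *
p=cam('wrist'); c=ray(p,315,270,.073); print(c, go(c[:2],.048))
E
```

```text
[0.45728922 0.24501545 0.073     ] [-12.2  -1.  119.4]
```

Call:
arm_command(
  targets="-6 -1 20 0 0 0;-6 0 30 0 0 0;0 0 30 0 0 0;0 0 25 0 0 0;0 0 16 0 0 0",
)

```text
clock: 3.72
position: [0.4568, 0.2444, 0.0452]
ee_rot: [0.159, 0.987, -0.0, -0.0]
ft_force: [0.2, 0.2, 0.2]
grip_width: 1.002
```

Call:
arm_command(
  targets="0 0 0 0 0 0;0 0 0 0 0 0;0 0 0 0 0 0;0 0 0 0 0 0;0 0 0 0 0 0",
  grip=55,
  squeeze=30,
)

```text
clock: 4.35
position: [0.4574, 0.2444, 0.0465]
ee_rot: [0.16, 0.987, 0.0, 0.0]
ft_force: [0.5, 0.7, -2.6]
grip_width: 0.771
```

Run:
```python
from h import *
o=state()
p=cam('wrist','w2')
```

```text
4.35 [0.4574 0.2444 0.0465] [1.597e-01 9.872e-01 2.000e-04 1.000e-04] [ 0.5  0.7 -2.6] 0.771
```

View pics/w2.png

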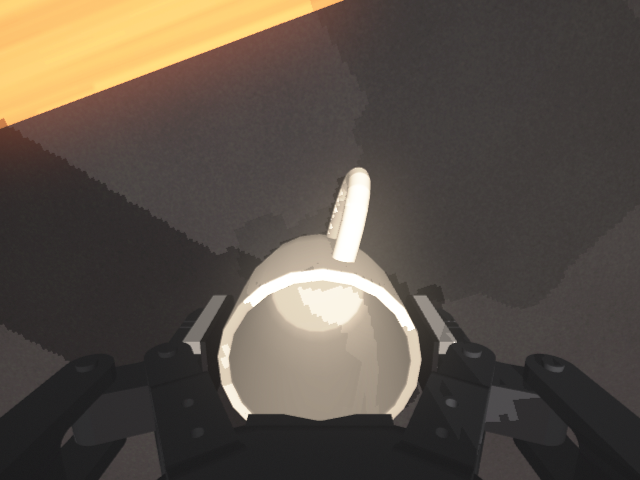

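Run:
```python
from h import *
p=cam('wrist'); o=state(); T=R.from_quat(o['ee_rot']).as_matrix()
f=p['frame'].mean(2)
for dx in (-.006,-.003,0,.003,.006):
    c=o['position']+T@np.array([dx,0,0]); c[2]=.073
    pts=np.array([proj(p,c+[.033*np.cos(a),.033*np.sin(a),0]) for a in np.linspace(0,6.28,80)])
    i=pts[:,1].argmin(); print(dx,pts[i],pts[:,0].min(),pts[:,0].max())
```

```text
4.45 [0.4574 0.2443 0.0464] [1.597e-01 9.872e-01 1.000e-04 1.000e-04] [ 0.6  0.6 -1.9] 0.774
-0.006 [318.93993268 282.80227441] 212.47469929386955 417.2436301709295
-0.003 [318.94773563 273.38484754] 211.7783089072809 417.90025121953676
0 [318.95564969 263.83332182] 211.07265163656814 418.5656043698888
0.003 [318.96367724 254.14481247] 210.35754127078985 419.23986497426625
0.006 [318.97182076 244.31635138] 209.6327865763404 419.9232131116669
```

Call:
arm_command(
  targets="0 0 -15 0 0 0;0 0 -30 0 0 0;-8 -22 -35 0 0 0;-16 -44 -10 0 0 0;-16 -44 0 0 0 0",
)

```text
clock: 5.08
position: [0.4614, 0.1263, 0.1385]
ee_rot: [0.159, 0.987, 0.001, 0.001]
ft_force: [0.8, -0.7, -3.3]
grip_width: 0.767
```

Call:
arm_command(
  targets="-16 -44 0 0 0 0;-16 -44 0 0 0 0;-16 -44 0 0 0 0;-16 -44 0 0 0 0;-16 -44 0 0 0 0",
)

```text
clock: 5.7
position: [0.4673, -0.1082, 0.1375]
ee_rot: [0.16, 0.987, 0.0, 0.001]
ft_force: [0.7, 0.5, -2.6]
grip_width: 0.771
```

Call:
arm_command(
  targets="-16 -44 0 0 0 0;-16 -44 0 0 0 0;-8 -22 0 0 0 0;0 0 0 0 0 0;0 0 0 0 0 0",
)

```text
clock: 6.32
position: [0.4706, -0.2228, 0.1367]
ee_rot: [0.159, 0.987, 0.0, 0.0]
ft_force: [0.0, -0.2, -3.9]
grip_width: 0.769
```

Run:
```python
from h import *
o=state(); print(go((.4726,-.2314),.0515))
p=cam('wrist','w3'); p=cam('side','s3')
```

```text
6.325 [ 0.4706 -0.2228  0.1367] [1.593e-01 9.872e-01 4.000e-04 1.000e-04] [ 0.  -0.2 -3.9] 0.769
[-4.6 -7.6 85.2]
```

View pics/w3.png

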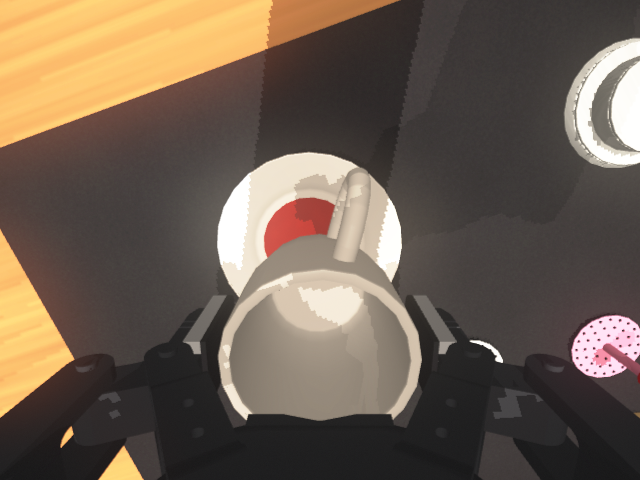

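View pics/s3.png

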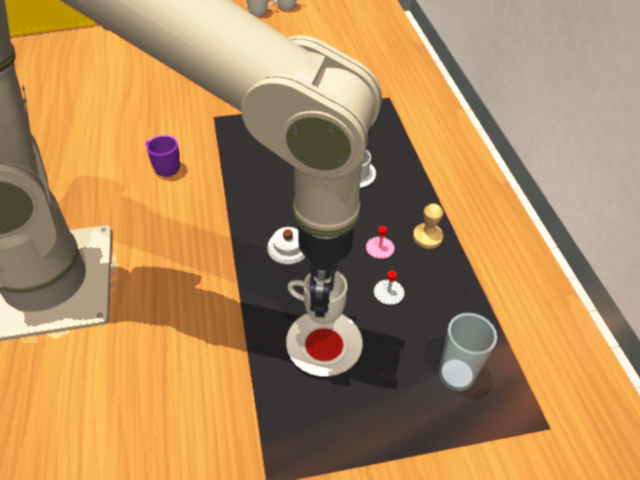

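Run:
```python
from h import *
from scipy.optimize import least_squares
p=cam('wrist'); o=state()
def f(q):
    P=np.array([proj(p,[q[0]+.064*np.cos(a),q[1]+.064*np.sin(a),.017]) for a in np.linspace(0,6.28,120)])
    return [P[:,0].min()-218,P[:,0].max()-401,P[:,1].min()-152]
s=least_squares(f,[.4745,-.232],diff_step=1e-3); print(s.x,s.fun)
T=R.from_quat(o['ee_rot']).as_matrix()
print('saucer in tool',T.T@(np.r_[s.x,0]-o['position'])); print(go((.4726,-.2314)))
```

```text
6.475 [ 0.4707 -0.2225  0.1365] [1.588e-01 9.873e-01 4.000e-04 1.000e-04] [ 0.5 -0.2 -3.1] 0.774
[ 0.47379139 -0.22873851] [-1.51965947  1.52235558  0.18163442]
saucer in tool [-0.00483351 -0.00504822  0.13646049]
[-4.5 -7.8 -0. ]
```

Call:
arm_command(
  targets="-4 -7 10 0 0 0;0 0 25 0 0 0;0 0 25 0 0 0;0 0 15 0 0 0;0 0 0 0 0 0",
)

```text
clock: 7.1
position: [0.4713, -0.2315, 0.0602]
ee_rot: [0.16, 0.987, -0.0, -0.001]
ft_force: [0.6, 0.1, -2.2]
grip_width: 0.772
```

Call:
arm_command(
  targets="0 0 4 0 0 0;0 0 3 0 0 0;0 0 1 0 0 0;0 0 1 0 0 0;0 0 0 0 0 0",
)

```text
clock: 7.72
position: [0.4721, -0.2316, 0.0523]
ee_rot: [0.16, 0.987, 0.0, 0.0]
ft_force: [0.6, -0.2, -2.1]
grip_width: 0.767
```

Run:
```python
from h import *
o=state()
p=cam('wrist','w4'); p=cam('side','s4')
```

```text
7.725 [ 0.4721 -0.2316  0.0523] [1.597e-01 9.872e-01 1.000e-04 0.000e+00] [ 0.6 -0.2 -2.1] 0.767
```

View pics/w4.png

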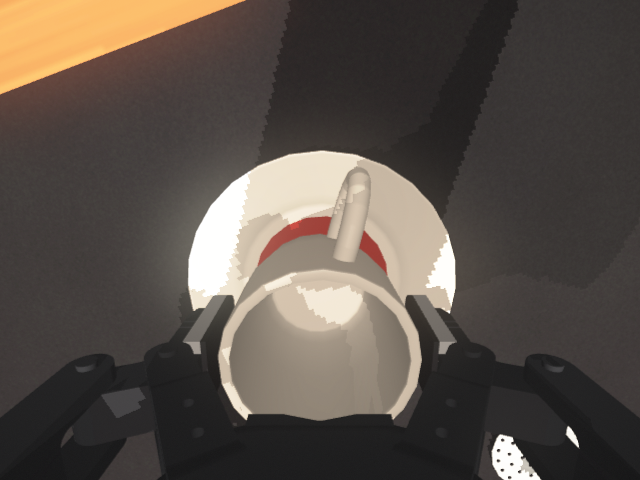

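Call:
arm_command(
  targets="0 0 1 0 0 0;0 0 0 0 0 0",
)

```text
clock: 8.07
position: [0.4722, -0.2317, 0.0514]
ee_rot: [0.16, 0.987, 0.0, 0.0]
ft_force: [-0.5, -0.4, -0.8]
grip_width: 0.77
```

Call:
arm_command(
  targets="0 0 0 0 0 0;0 0 0 0 0 0;0 0 0 0 0 0;0 0 0 0 0 0",
  grip=85.4,
)

```text
clock: 8.57
position: [0.4721, -0.2316, 0.0513]
ee_rot: [0.16, 0.987, 0.0, 0.0]
ft_force: [-0.3, 0.1, -0.6]
grip_width: 0.999
```

Call:
arm_command(
  targets="0 0 -20 0 0 0;0 0 -45 0 0 0;0 0 -60 0 0 0;0 0 -15 0 0 0;0 0 0 0 0 0",
)

```text
clock: 9.2
position: [0.4725, -0.2317, 0.1918]
ee_rot: [0.16, 0.987, 0.0, 0.001]
ft_force: [0.2, 0.5, 0.4]
grip_width: 1.0
```

Run:
```python
from h import *
from scipy.optimize import least_squares
o=state()
p=cam('wrist','w5');
f=p['frame']
```

```text
9.2 [ 0.4725 -0.2317  0.1918] [1.596e-01 9.872e-01 2.000e-04 9.000e-04] [0.2 0.5 0.4] 1.0
```

View pics/w5.png

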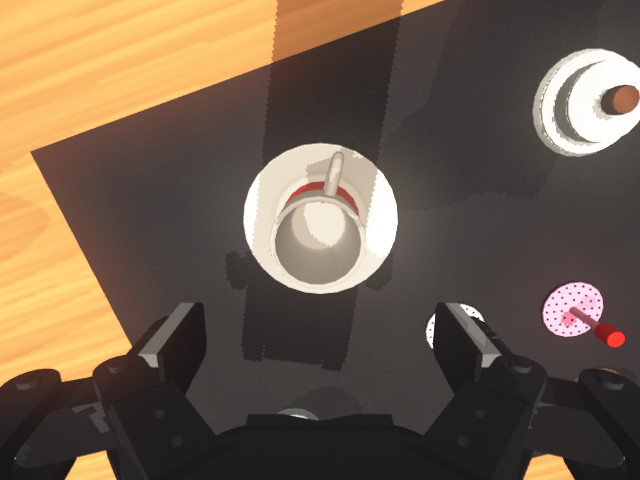

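```bash
cat >> h.py <<'E'
from scipy.optimize import least_squares
def fitc(p,x0,r,z,l=None,rr=None,t=None,b=None):
    m=[i for i,v in enumerate((l,rr,t,b)) if v is not None]; tg=np.array([v for v in (l,rr,t,b) if v is not None])
    def f(q):
        P=np.array([proj(p,[q[0]+r*np.cos(a),q[1]+r*np.sin(a),z]) for a in np.linspace(0,6.28,120)])
        e=np.array([P[:,0].min(),P[:,0].max(),P[:,1].min(),P[:,1].max()]); return e[m]-tg
    s=least_squares(f,x0,diff_step=1e-3); return s.x,np.round(s.fun,1)
E
python3 - <<'E'
from h import *
o=state(); p=manip.camera('wrist')
a=fitc(p,[.47,-.23],.064,.017,244,398,143,294);b=fitc(p,[.47,-.23],.033,.078,275,364.5,197,286); print(a,b)
T=R.from_quat(o['ee_rot']).as_matrix()
for q in (a,b): print((T.T@(np.r_[q[0],0]-o['position']))[:2])
# chamber from side initial pic
s=manip.camera('side'); print('chamber',ray(s,354.5,172,.010),'rim',ray(s,230+503/4,110+186/4,.057))
E
```

```text
9.25 [ 0.4718 -0.2313  0.1905] [ 1.596e-01  9.872e-01  2.000e-04 -3.000e-04] [ 0.3 -0.6 -1. ] 1.001
(array([ 0.47231113, -0.22822135]), array([-1. ,  1. , -0.7,  1. ])) (array([ 0.47240542, -0.22950961]), array([-4.6,  4.6, -2.7,  3.4]))
[0.00036588 0.00302408]
[-0.00012943  0.00183111]
chamber [0.62943542 0.17530053 0.01      ] rim [0.62820551 0.17173758 0.057     ]
```

Call:
arm_command(
  targets="0 40 0 0 0 0.157;0 40 0 0 0 0.157;0 40 0 0 0 0.157;0 30 0 0 0 0.157;0 20 0 0 0 0.157",
)

```text
clock: 9.98
position: [0.5644, -0.0915, 0.1894]
ee_rot: [0.527, 0.85, -0.001, -0.001]
ft_force: [0.1, -0.3, -0.4]
grip_width: 0.998
```

Run:
```python
from h import *
o=state(); print(o['joint_pos'].round(2),go((.628,.172),.17))
```

```text
9.975 [ 0.5644 -0.0915  0.1894] [ 5.266e-01  8.501e-01 -7.000e-04 -1.200e-03] [ 0.1 -0.3 -0.4] 0.998
[-0.43  0.28  0.61  1.7  -0.17  1.22  0.68] [207.6 174.3  19.2]
```

Call:
arm_command(
  targets="42 35 4 0 0 0;42 35 4 0 0 0;42 35 4 0 0 0;42 35 4 0 0 0;40 34 4 0 0 0",
)

```text
clock: 10.6
position: [0.6261, 0.1724, 0.1691]
ee_rot: [0.525, 0.851, -0.001, -0.001]
ft_force: [1.2, 0.4, -0.1]
grip_width: 0.996
```

Call:
arm_command(
  targets="0 0 0 0 0 0;0 0 0 0 0 0",
)

```text
clock: 10.85
position: [0.6261, 0.17, 0.1696]
ee_rot: [0.525, 0.851, -0.001, -0.001]
ft_force: [0.2, -0.8, -0.2]
grip_width: 0.999
```

Run:
```python
from h import *
o=state(); print(go((.628,.172),.17))
p=cam('wrist','w6');print(find(p,'chamber'))
```

```text
10.85 [0.6261 0.17   0.1696] [ 5.253e-01  8.509e-01 -1.300e-03 -5.000e-04] [ 0.2 -0.8 -0.2] 0.999
[ 0.9  2.6 -0.4]
[(0.76, [0.6271, 0.1747, 0.0098], [324.0, 223.0])]
```

View pics/w6.png

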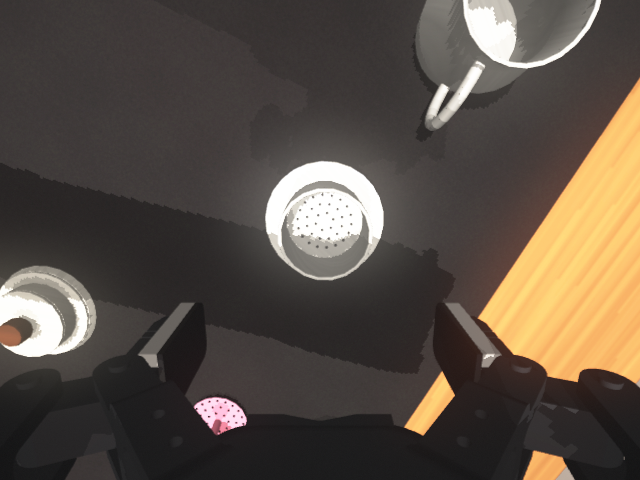

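Run:
```python
from h import *
o=state(); p=manip.camera('wrist')
a=fitc(p,[.628,.172],.046,.012,265,384,161,None);b=fitc(p,[.628,.172],.032,.057,None,None,None,280)
print(a,b); b=fitc(p,[.628,.172],.032,.057,279,369,None,280);print(b)
for q in (a,b): print(go(q[0],.045))
```

```text
10.95 [0.6265 0.169  0.1706] [ 5.260e-01  8.505e-01 -7.000e-04 -1.000e-04] [ 0.5 -0.2 -0. ] 1.002
(array([0.62746396, 0.17582476]), array([ 0.5, -0.5, -0. ])) (array([0.62621425, 0.17556883]), array([-0.]))
(array([0.62659488, 0.17557836]), array([-3. ,  3. ,  0.2]))
[  5.7   3.9 125.9]
[  5.9   3.1 125.9]
```

Call:
arm_command(
  targets="5 2 20 0 0 0;0 0 40 0 0 0;0 0 40 0 0 0;0 0 25 0 0 0;0 0 12 0 0 0",
)

```text
clock: 11.62
position: [0.6248, 0.1757, 0.0318]
ee_rot: [0.525, 0.851, -0.001, -0.001]
ft_force: [0.4, 0.3, -0.1]
grip_width: 0.998
```

Call:
arm_command(
  targets="0 0 0 0 0 0;0 0 0 0 0 0;0 0 0 0 0 0;0 0 0 0 0 0;0 0 0 0 0 0",
  grip=55,
  squeeze=30,
)

```text
clock: 12.25
position: [0.6264, 0.1762, 0.0348]
ee_rot: [0.525, 0.851, 0.0, 0.0]
ft_force: [-0.9, 0.6, 2.3]
grip_width: 0.744
```

Run:
```python
from h import *
o=state()
p=cam('wrist','w7')
```

```text
12.25 [0.6264 0.1762 0.0348] [5.251e-01 8.510e-01 4.000e-04 1.000e-04] [-0.9  0.6  2.3] 0.744
```

View pics/w7.png

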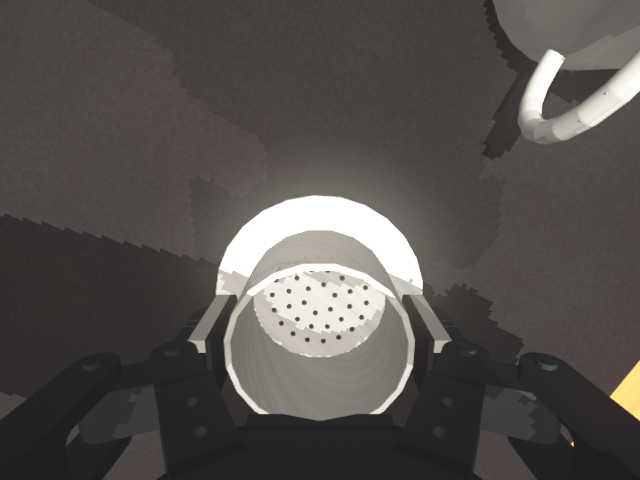

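Run:
```python
from h import *
o=state(); p=manip.camera('wrist'); c=o['position'][:2]
for q in (fitc(p,c,.046,.012,217,423,195),fitc(p,c,.032,.057,224,414,263)): print(q,go(q[0]))
```

```text
12.3 [0.6264 0.1762 0.0348] [5.251e-01 8.510e-01 3.000e-04 1.000e-04] [-1.6  1.9  3.5] 0.746
(array([0.62649209, 0.17682858]), array([-1.1,  1.1,  0.2])) [0.5 0.4 0. ]
(array([0.62619528, 0.17636064]), array([-2.2,  2.2,  0.3])) [ 0.2 -0.1 -0. ]
```

Call:
arm_command(
  targets="0 0 -10 0 0 0;0 0 -30 0 0 0;0 0 -40 0 0 0;-16 -18 -35 0 0 0;-32 -35 -10 0 0 0",
)

```text
clock: 12.98
position: [0.6013, 0.1106, 0.1622]
ee_rot: [0.524, 0.852, 0.002, 0.001]
ft_force: [1.0, -0.6, -1.8]
grip_width: 0.739
```

Call:
arm_command(
  targets="-33 -35 0 0 0 0;-33 -35 0 0 0 0;-33 -35 0 0 0 0;-33 -35 0 0 0 0;-33 -35 0 0 0 0",
)

```text
clock: 13.6
position: [0.5172, -0.1181, 0.1599]
ee_rot: [0.525, 0.851, 0.0, 0.0]
ft_force: [1.4, -0.5, -1.1]
grip_width: 0.742
```

Run:
```python
from h import *
o=state(); print(go((.473,-.2317),.104))
```

```text
13.6 [ 0.5172 -0.1181  0.1599] [5.253e-01 8.509e-01 4.000e-04 2.000e-04] [ 1.4 -0.5 -1.1] 0.742
[-81.8 -90.5  55.8]
```

Call:
arm_command(
  targets="-33 -36 0 0 0 0;-30 -33 0 0 0 0;-19 -21 0 0 0 0;0 0 0 0 0 0;0 0 0 0 0 0",
)

```text
clock: 14.22
position: [0.4745, -0.2295, 0.1595]
ee_rot: [0.525, 0.851, 0.0, 0.0]
ft_force: [-0.4, 0.6, -1.5]
grip_width: 0.743
```

Run:
```python
from h import *
o=state(); print(go((.473,-.2317),.104))
p=cam('wrist','w8'); p=cam('side','s8'); p=cam('scene','c8')
```

```text
14.225 [ 0.4745 -0.2295  0.1595] [5.250e-01 8.511e-01 3.000e-04 0.000e+00] [-0.4  0.6 -1.5] 0.743
[-1.3 -2.3 55.5]
```

View pics/w8.png

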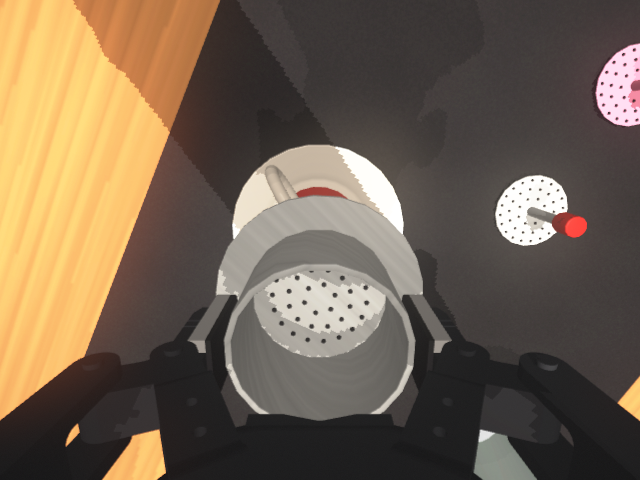

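View pics/s8.png

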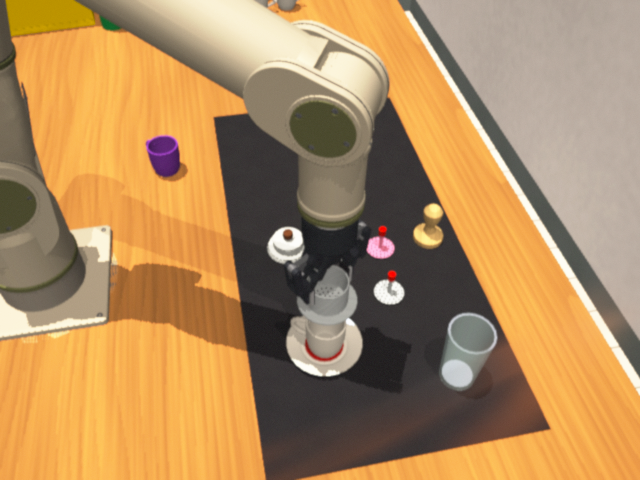

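View pics/c8.png

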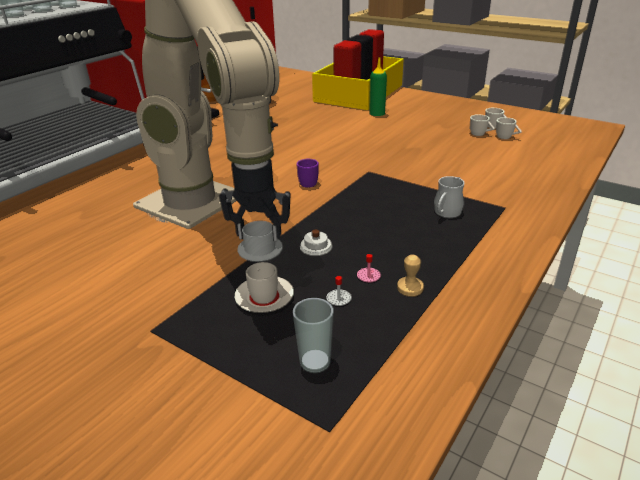

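Call:
arm_command(
  targets="-1 -2 10 0 0 0;0 0 20 0 0 0;0 0 15 0 0 0;0 0 5 0 0 0;0 0 0 0 0 0",
)

```text
clock: 15.0
position: [0.4728, -0.232, 0.1091]
ee_rot: [0.525, 0.851, -0.0, -0.0]
ft_force: [0.2, -0.2, -1.0]
grip_width: 0.742
```

Call:
arm_command(
  targets="0 0 2 0 0 0;0 0 1 0 0 0;0 0 1 0 0 0;0 0 0 0 0 0",
)

```text
clock: 15.5
position: [0.4729, -0.232, 0.1053]
ee_rot: [0.525, 0.851, 0.0, 0.0]
ft_force: [-0.8, -0.4, -1.8]
grip_width: 0.747
```

Run:
```python
from h import *
o=state(); print(go((.473,-.2317),.104))
p=cam('side'); im=cv2.cvtColor(p['frame'],cv2.COLOR_RGB2BGR)[220:400,240:420]; cv2.imwrite('pics/s9.png',cv2.resize(im,None,fx=3.3,fy=3.3,interpolation=cv2.INTER_CUBIC))
p=cam('scene'); im=cv2.cvtColor(p['frame'],cv2.COLOR_RGB2BGR)[170:330,190:340]; cv2.imwrite('pics/c9.png',cv2.resize(im,None,fx=3.5,fy=3.5,interpolation=cv2.INTER_CUBIC))
```

```text
15.5 [ 0.4729 -0.232   0.1053] [5.251e-01 8.510e-01 1.000e-04 0.000e+00] [-0.8 -0.4 -1.8] 0.747
[0.2 0.2 1.3]
```

View pics/s9.png

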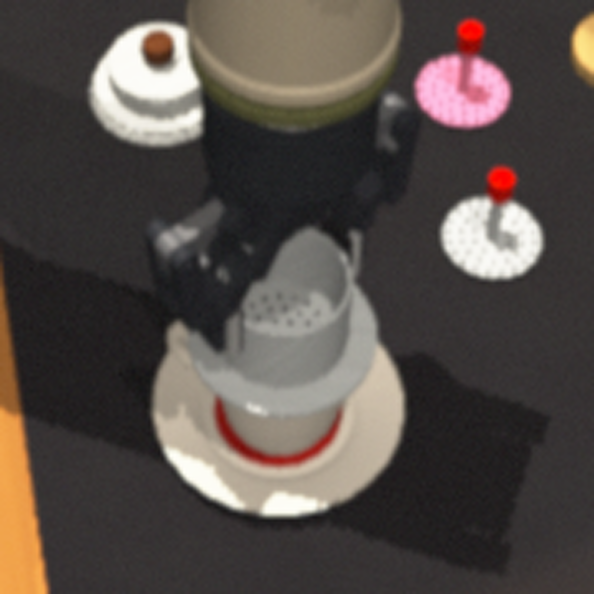

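View pics/c9.png

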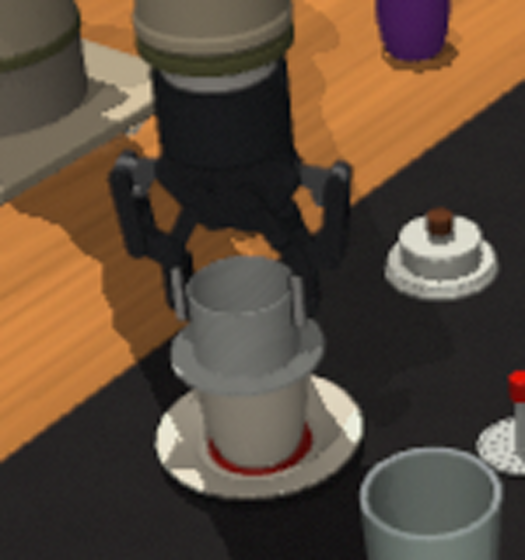

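Well centred; the plate is about 1 mm above the rim. I lower it until contact and release.

Call:
arm_command(
  targets="0 0 1 0 0 0;0 0 1 0 0 0;0 0 0 0 0 0",
)

```text
clock: 15.98
position: [0.4731, -0.2321, 0.1038]
ee_rot: [0.525, 0.851, 0.0, 0.0]
ft_force: [-1.8, 1.0, 5.1]
grip_width: 0.742
```

Call:
arm_command(
  targets="0 0 0 0 0 0;0 0 0 0 0 0;0 0 0 0 0 0;0 0 0 0 0 0",
  grip=85.4,
)

```text
clock: 16.48
position: [0.4728, -0.2319, 0.1032]
ee_rot: [0.525, 0.851, -0.0, -0.0]
ft_force: [0.5, 0.3, 0.5]
grip_width: 1.001
```

Call:
arm_command(
  targets="0 0 -20 0 0 0;0 0 -45 0 0 0;0 0 -45 0 0 0;0 0 -15 0 0 0;0 0 0 0 0 0",
)

```text
clock: 17.1
position: [0.4732, -0.232, 0.2286]
ee_rot: [0.525, 0.851, 0.0, 0.001]
ft_force: [-0.9, 0.3, -0.2]
grip_width: 1.002
```

Run:
```python
from h import *
o=state();print(go((.612,-.144),.13))
p=cam('wrist','w10')
p=cam('side'); im=cv2.cvtColor(p['frame'],cv2.COLOR_RGB2BGR)[220:400,240:420]; cv2.imwrite('pics/s10.png',cv2.resize(im,None,fx=3.3,fy=3.3,interpolation=cv2.INTER_CUBIC))
```

```text
17.1 [ 0.4732 -0.232   0.2286] [5.251e-01 8.511e-01 4.000e-04 6.000e-04] [-0.9  0.3 -0.2] 1.002
[ 16.4 163.3  98.9]
```

View pics/w10.png

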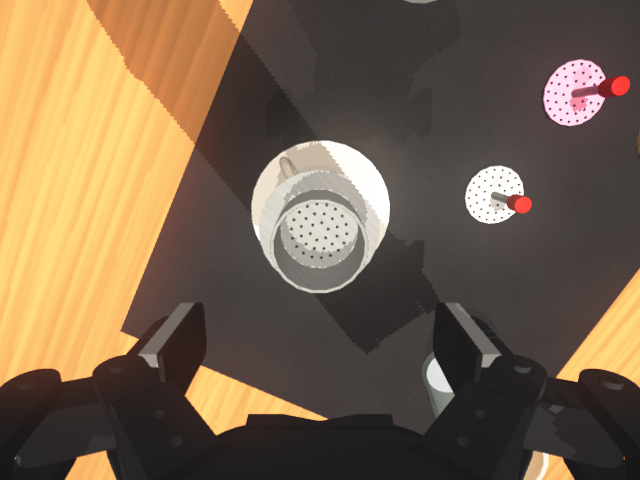

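View pics/s10.png

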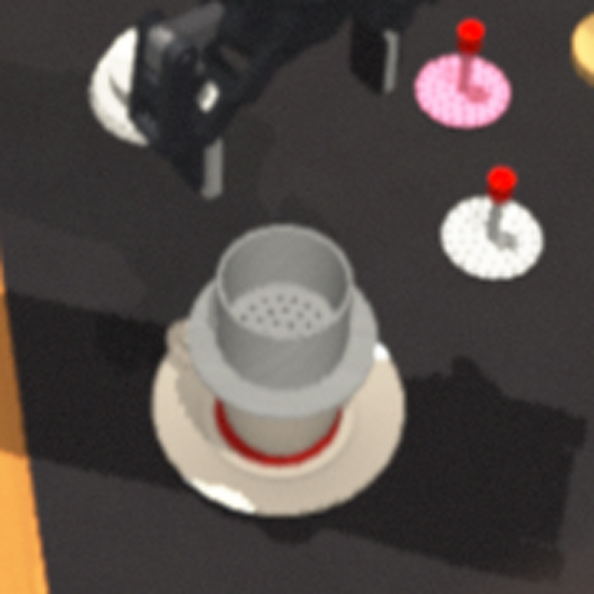

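Call:
arm_command(
  targets="4 40 10 0 0 0;4 44 20 0 0 0;4 44 25 0 0 0;4 35 15 0 0 0;0 0 0 0 0 0",
  grip=50,
)

```text
clock: 17.82
position: [0.6115, -0.1416, 0.1542]
ee_rot: [0.523, 0.852, -0.001, -0.002]
ft_force: [0.6, -0.1, 0.4]
grip_width: 0.587
```

Run:
```python
from seg import *
o=state()
p=cam('wrist','w11')
for a,c,s in blob(p,red(p))[:4]: print(a,c,s,ray(p,*c,.061),go(ray(p,*c,.061)[:2],.061))
```

```text
17.825 [ 0.6115 -0.1416  0.1542] [ 0.5235  0.852  -0.0012 -0.0025] [ 0.6 -0.1  0.4] 0.587
302 [317.83443709 255.09271523] [308 246  20  19 302] [ 0.61093787 -0.14324436  0.061     ] [ 0.1  0.8 94.5]
172 [427.63372093 106.55232558] [413  94  22  24 172] [ 0.62638099 -0.03762659  0.061     ] [87.5 62.1 94.4]
```

View pics/w11.png

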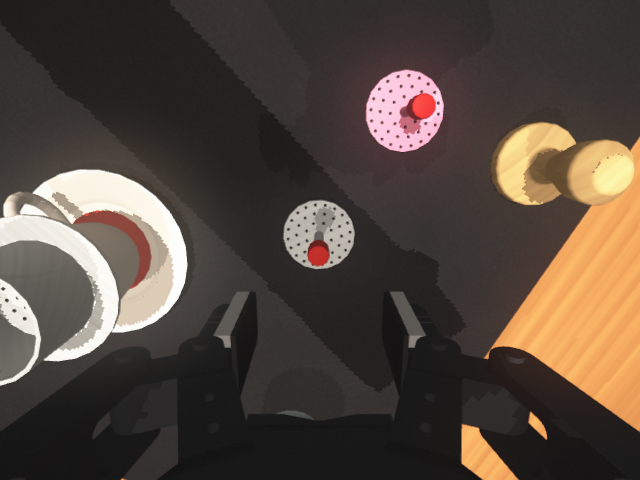

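Call:
arm_command(
  targets="0 0 20 0 0 0;0 0 35 0 0 0;0 0 25 0 0 0;0 0 13 0 0 0;0 0 0 0 0 0",
)

```text
clock: 18.5
position: [0.6105, -0.145, 0.0645]
ee_rot: [0.526, 0.851, -0.0, -0.001]
ft_force: [-0.3, -0.4, 1.1]
grip_width: 0.591
```

Run:
```python
from seg import *
o=state()
p=cam('wrist','w12')
for a,c,s in blob(p,red(p))[:2]: print(a,c,s,ray(p,*c,.061),go(ray(p,*c,.061)[:2],.060))
```

```text
18.5 [ 0.6105 -0.145   0.0645] [ 5.255e-01  8.508e-01 -3.000e-04 -6.000e-04] [-0.3 -0.4  1.1] 0.591
923 [503.57204767  75.03791983] [482  55  37  42 923] [ 0.6251296  -0.03765219  0.061     ] [89.8 60.5  5.5]
742 [322.17654987 317.36118598] [306 303  33  30 742] [ 0.61106751 -0.14356985  0.061     ] [1.4 0.5 5.5]
```

View pics/w12.png

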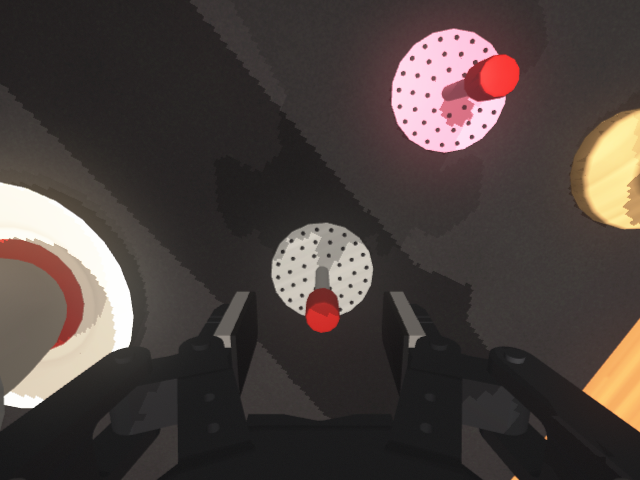

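Call:
arm_command(
  targets="1 0 3 0 0 0;0 0 0 0 0 0",
)

```text
clock: 18.8
position: [0.6112, -0.1436, 0.0628]
ee_rot: [0.525, 0.851, 0.0, 0.0]
ft_force: [-0.8, 0.2, -0.4]
grip_width: 0.585
```

Call:
arm_command(
  targets="0 0 0 0 0 0;0 0 0 0 0 0;0 0 0 0 0 0;0 0 0 0 0 0;0 0 0 0 0 0",
  grip=8,
  squeeze=30,
)

```text
clock: 19.42
position: [0.6112, -0.1436, 0.0626]
ee_rot: [0.525, 0.851, 0.0, 0.0]
ft_force: [-0.1, 1.0, 2.5]
grip_width: 0.135
```

Run:
```python
from seg import *
o=state()
p=cam('wrist','w13')
for a,c,s in blob(p,red(p))[:2]: print(a,c,s,ray(p,*c,.061),go(ray(p,*c,.061)[:2],.060))
s=cam('side'); im=cv2.cvtColor(s['frame'],cv2.COLOR_RGB2BGR)[180:330,330:480]; cv2.imwrite('pics/s13.png',cv2.resize(im,None,fx=4,fy=4,interpolation=cv2.INTER_CUBIC))
```

```text
19.425 [ 0.6112 -0.1436  0.0626] [5.251e-01 8.510e-01 2.000e-04 2.000e-04] [-0.1  1.   2.5] 0.135
966 [502.19979296  77.22670807] [481  57  38  43 966] [ 0.62503284 -0.03767016  0.061     ] [88.5 59.9  2.5]
752 [319.14228723 321.3018617 ] [305 307  30  30 752] [ 0.61099236 -0.14337328  0.061     ] [ 0.3 -0.1  2.5]
```

View pics/w13.png

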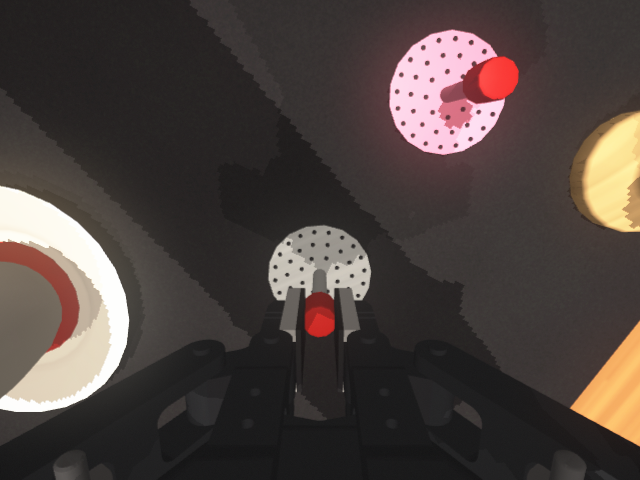

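View pics/s13.png

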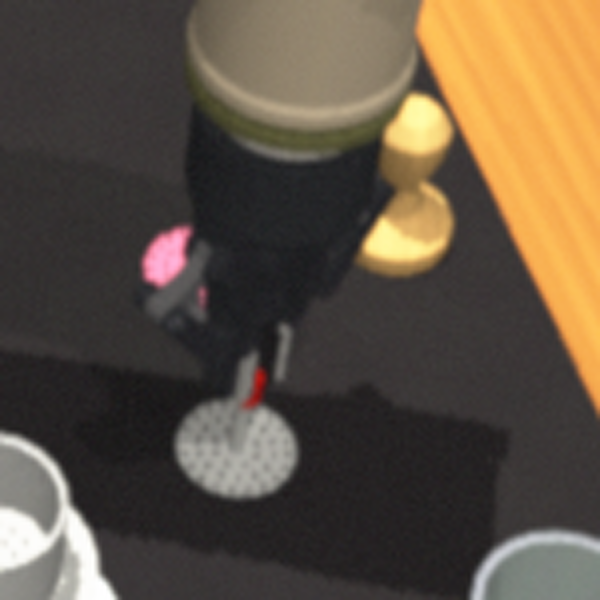

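Run:
```python
from seg import *
o=state()
p=cam('wrist')
q=fitc(p,o['position'][:2],.027,.008,268.5,371.5,225); print(q,go(q[0]))
```

```text
19.525 [ 0.6112 -0.1436  0.0625] [5.251e-01 8.510e-01 2.000e-04 2.000e-04] [0.3 0.9 3.6] 0.132
(array([ 0.61177622, -0.14382258]), array([-0.1,  0.1,  0. ])) [-0.4  0.4  0. ]
```

Call:
arm_command(
  targets="0 0 -10 0 0 0;0 0 -30 0 0 0;0 0 -50 0 0 0;-1 -10 -50 0 0 0;-2 -20 -15 0 0 0",
)

```text
clock: 20.2
position: [0.5864, -0.1603, 0.2208]
ee_rot: [0.525, 0.851, 0.001, 0.002]
ft_force: [-0.1, -0.1, -0.7]
grip_width: 0.133
```

Call:
arm_command(
  targets="-3 -35 0 0 0 0;-3 -35 0 0 0 0;-3 -35 0 0 0 0;-3 -20 0 0 0 0;0 0 0 0 0 0",
)

```text
clock: 20.82
position: [0.4785, -0.2274, 0.2177]
ee_rot: [0.526, 0.85, 0.0, 0.0]
ft_force: [0.2, -0.1, 0.4]
grip_width: 0.132
```

Call:
arm_command(
  targets="0 0 0 0 0 0;0 0 0 0 0 0;0 0 0 0 0 0",
)

```text
clock: 21.2
position: [0.4796, -0.2262, 0.2171]
ee_rot: [0.525, 0.851, -0.0, -0.0]
ft_force: [-0.6, -0.2, -0.2]
grip_width: 0.136
```

Run:
```python
from seg import *
o=state(); print(go((.4727,-.2314),.19))
p=cam('wrist','w14')
s=cam('side'); im=cv2.cvtColor(s['frame'],cv2.COLOR_RGB2BGR)[220:400,240:420]; cv2.imwrite('pics/s14.png',cv2.resize(im,None,fx=3.3,fy=3.3,interpolation=cv2.INTER_CUBIC))
s=cam('scene'); im=cv2.cvtColor(s['frame'],cv2.COLOR_RGB2BGR)[170:330,190:340]; cv2.imwrite('pics/c14.png',cv2.resize(im,None,fx=3.5,fy=3.5,interpolation=cv2.INTER_CUBIC))
```

```text
21.2 [ 0.4796 -0.2262  0.2171] [ 5.248e-01  8.512e-01 -2.000e-04 -1.000e-04] [-0.6 -0.2 -0.2] 0.136
[-1.6 -8.5 27.1]
```

View pics/w14.png

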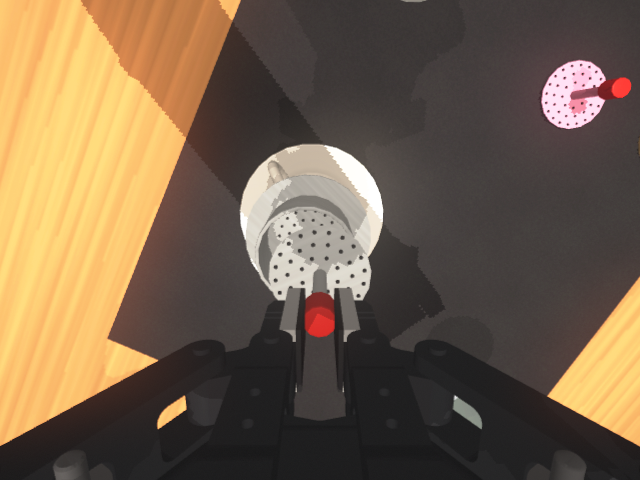

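View pics/s14.png

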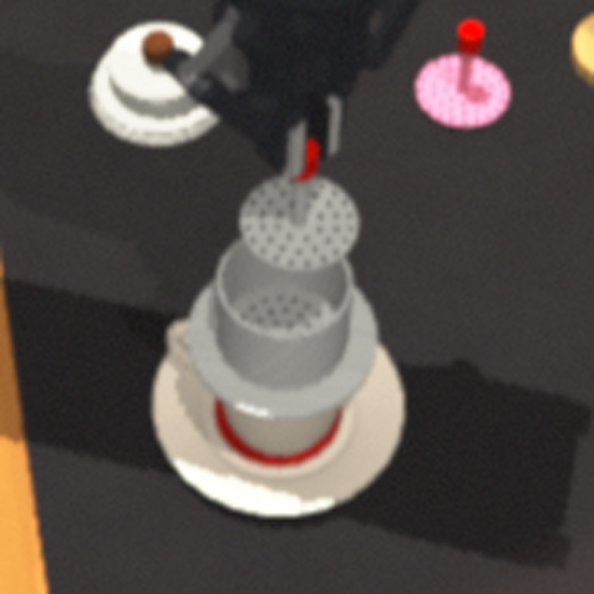

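View pics/c14.png

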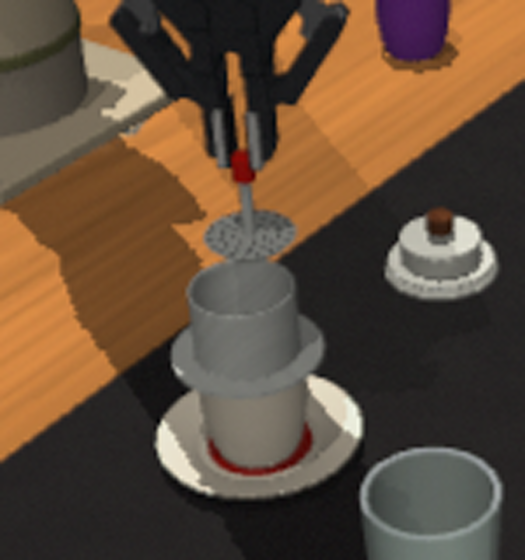

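Call:
arm_command(
  targets="-2 -8 10 0 0 0;0 0 12 0 0 0;0 0 3 0 0 0;0 0 0 0 0 0;0 0 0 0 0 0",
)

```text
clock: 21.98
position: [0.4731, -0.232, 0.1925]
ee_rot: [0.525, 0.851, 0.0, 0.0]
ft_force: [0.1, -0.1, 0.1]
grip_width: 0.135
```

Run:
```python
from seg import *
o=state(); print(go((.4727,-.2314),.19))
p=cam('wrist','w15'); 
s=cam('side'); im=cv2.cvtColor(s['frame'],cv2.COLOR_RGB2BGR)[240:360,270:380]; cv2.imwrite('pics/s15.png',cv2.resize(im,None,fx=5,fy=5,interpolation=cv2.INTER_CUBIC))
s=cam('scene'); im=cv2.cvtColor(s['frame'],cv2.COLOR_RGB2BGR)[200:310,220:320]; cv2.imwrite('pics/c15.png',cv2.resize(im,None,fx=5,fy=5,interpolation=cv2.INTER_CUBIC))
```

```text
21.975 [ 0.4731 -0.232   0.1925] [5.251e-01 8.510e-01 1.000e-04 2.000e-04] [ 0.1 -0.1  0.1] 0.135
[ 0.7 -0.1  2.5]
```

View pics/w15.png

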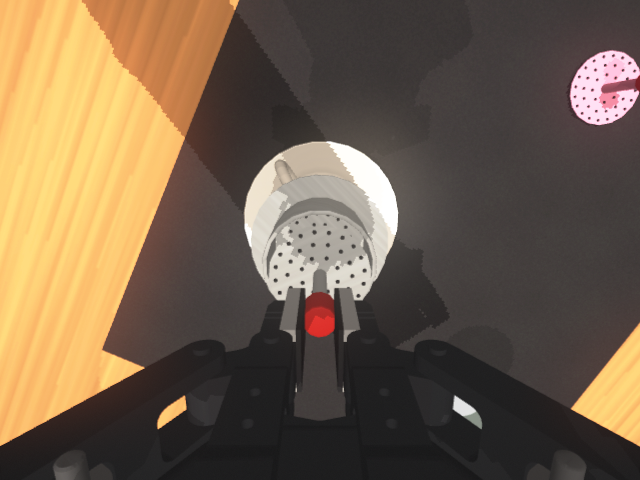

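View pics/s15.png

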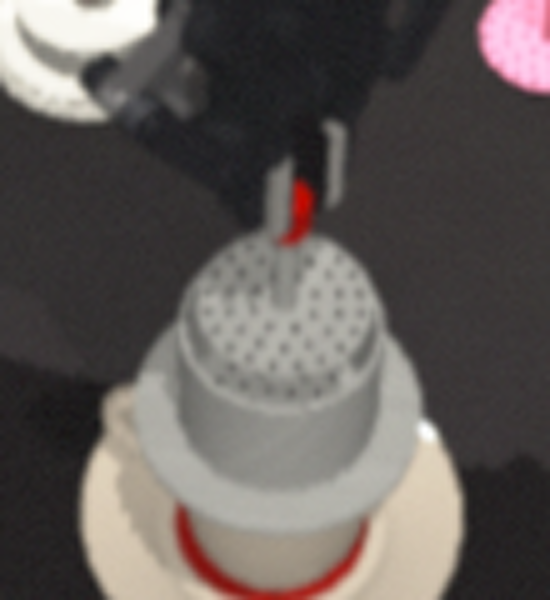

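View pics/c15.png

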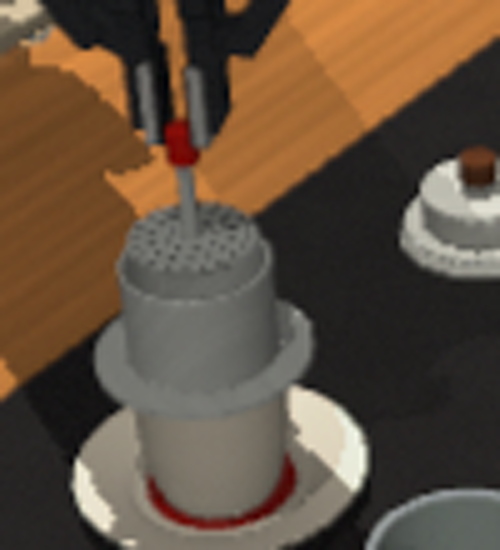

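Run:
```python
from seg import *
a=w2c(manip.camera('side'))[0][0]; b=w2c(manip.camera('scene'))[0][0]
print(a,b); d=np.linalg.solve(np.array([a[:2],b[:2]]),[.9,-1.8]); print(d)
o=state(); T=R.from_quat(o['ee_rot']).as_matrix(); print(T.T@np.r_[-d,0])
```

```text
[ 0.98060503 -0.1957553   0.00967623] [ 0.8261563   0.56309301 -0.0197999 ]
[ 0.21631176 -3.51399734]
22.225 [ 0.473  -0.232   0.1925] [5.251e-01 8.510e-01 1.000e-04 1.000e-04] [-0.4 -0.1 -0.5] 0.139
[3.23770148e+00 1.38284386e+00 1.51323590e-04]
```

Run:
```python
from seg import *
p=cam('wrist'); im=cv2.cvtColor(p['frame'],cv2.COLOR_RGB2BGR)[160:320,240:400]; cv2.imwrite('pics/w16.png',cv2.resize(im,None,fx=3.7,fy=3.7,interpolation=cv2.INTER_CUBIC))
```

```text
(no output)
```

View pics/w16.png

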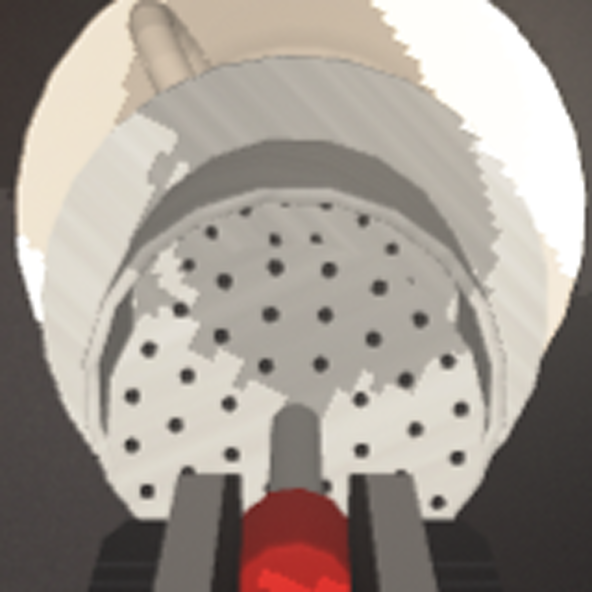

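Run:
```python
from seg import *
o=state(); T=R.from_quat(o['ee_rot']).as_matrix()
for n,(x0,y0,w,h,k) in {'wrist':(240,160,160,160,3.7),'side':(270,240,110,120,5),'scene':(220,200,100,110,5)}.items():
    p=cam(n); im=cv2.resize(cv2.cvtColor(p['frame'],cv2.COLOR_RGB2BGR)[y0:y0+h,x0:x0+w],None,fx=k,fy=k,interpolation=cv2.INTER_CUBIC)
    def circ(c,r,z,col):
        P=np.array([proj(p,[c[0]+r*np.cos(a),c[1]+r*np.sin(a),z]) for a in np.linspace(0,6.28,100)])
        cv2.polylines(im,[np.int32((P-[x0-.5,y0-.5])*k)],True,col,1)
    c=np.array([.4729,-.2317]); d=(o['position']+T@np.array([-.0004,0,0]))[:2]
    circ(c,.032,.126,(0,255,0));circ(c,.0295,.126,(0,255,255));circ(d,.027,.138,(255,0,255));circ(c,.046,.081,(255,255,0))
    cv2.imwrite('pics/o_%s.png'%n,im)
```

```text
22.275 [ 0.4729 -0.232   0.1924] [5.251e-01 8.510e-01 1.000e-04 1.000e-04] [-0.1  0.4 -0.2] 0.136
```

View pics/o_wrist.png

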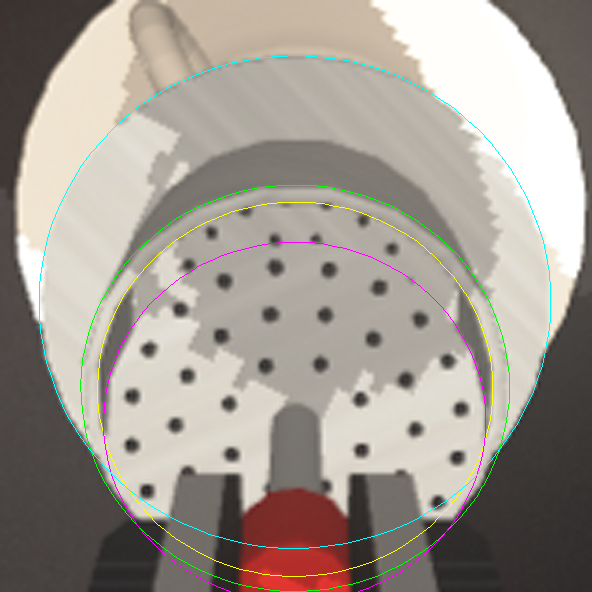

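View pics/o_side.png

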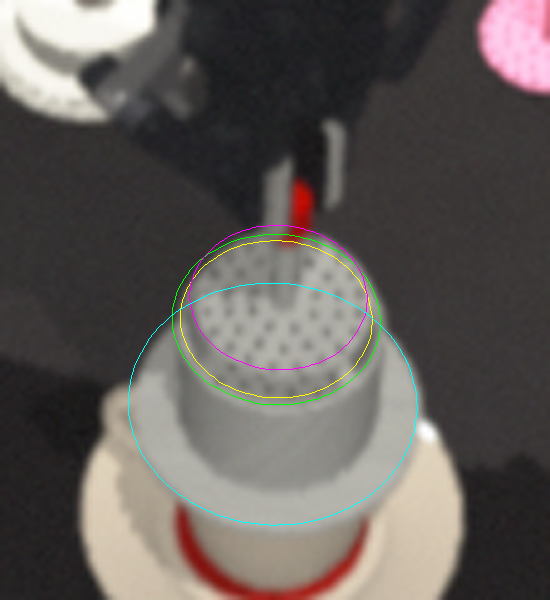

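View pics/o_scene.png

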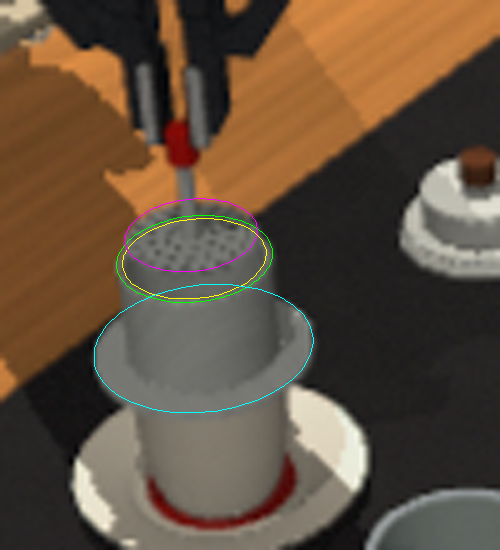

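Call:
arm_command(
  targets="1 0 3 0 0 0;0 0 8 0 0 0;0 0 8 0 0 0;0 0 8 0 0 0;0 0 0 0 0 0",
)

```text
clock: 23.05
position: [0.472, -0.231, 0.1645]
ee_rot: [0.525, 0.851, -0.0, -0.001]
ft_force: [0.1, -0.9, -0.2]
grip_width: 0.14
```

Call:
arm_command(
  targets="0 0 8 0 0 0;0 0 7 0 0 0;0 0 4 0 0 0;0 0 2 0 0 0;0 0 0 0 0 0",
)

```text
clock: 23.68
position: [0.4724, -0.2311, 0.1442]
ee_rot: [0.525, 0.851, 0.0, -0.0]
ft_force: [-0.3, -1.0, -0.6]
grip_width: 0.14
```

Call:
arm_command(
  targets="0 0 1 0 0 0;0 0 1 0 0 0;0 0 0 0 0 0",
)

```text
clock: 24.05
position: [0.4724, -0.231, 0.1423]
ee_rot: [0.525, 0.851, 0.0, -0.0]
ft_force: [-0.6, 0.2, -0.7]
grip_width: 0.132
```

Run:
```python
from seg import *
o=state()
p=cam('wrist','w17');
s=cam('side'); im=cv2.cvtColor(s['frame'],cv2.COLOR_RGB2BGR)[240:360,270:380]; cv2.imwrite('pics/s17.png',cv2.resize(im,None,fx=5,fy=5,interpolation=cv2.INTER_CUBIC))
```

```text
24.05 [ 0.4724 -0.231   0.1423] [ 5.251e-01  8.510e-01  1.000e-04 -0.000e+00] [-0.6  0.2 -0.7] 0.132
```

View pics/w17.png

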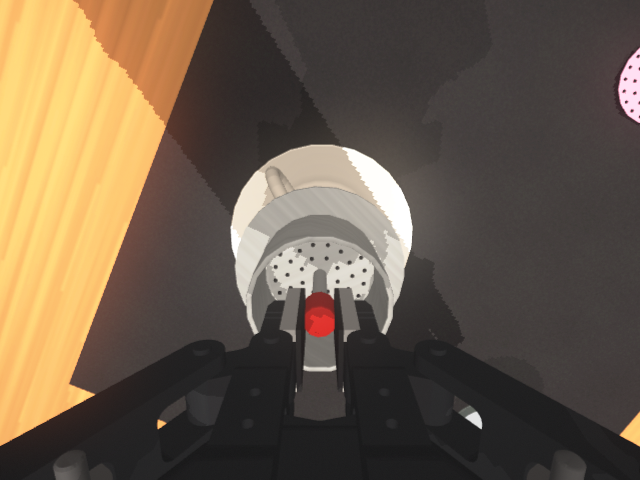

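View pics/s17.png

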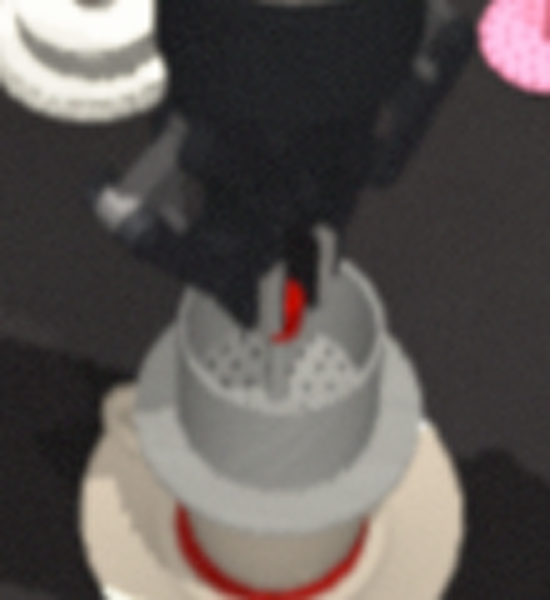

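Call:
arm_command(
  targets="0 0 1 0 0 0;0 0 0 0 0 0",
)

```text
clock: 24.4
position: [0.4724, -0.231, 0.1412]
ee_rot: [0.525, 0.851, -0.0, -0.0]
ft_force: [0.8, 1.0, -1.1]
grip_width: 0.136
```

Call:
arm_command(
  targets="0 0 1 0 0 0;0 0 0 0 0 0",
)

```text
clock: 24.65
position: [0.4726, -0.2311, 0.1405]
ee_rot: [0.525, 0.851, 0.0, 0.0]
ft_force: [0.1, 0.8, 3.3]
grip_width: 0.135
```

Call:
arm_command(
  targets="0 0 0 0 0 0;0 0 0 0 0 0;0 0 0 0 0 0;0 0 0 0 0 0",
  grip=50,
)

```text
clock: 25.15
position: [0.4724, -0.2311, 0.1402]
ee_rot: [0.525, 0.851, 0.0, -0.0]
ft_force: [0.4, -0.8, -0.5]
grip_width: 0.587
```

Call:
arm_command(
  targets="0 0 -15 0 0 0;0 0 -35 0 0 0;0 0 -40 0 0 0;0 0 -10 0 0 0;0 0 0 0 0 0",
)

```text
clock: 25.78
position: [0.4727, -0.2311, 0.241]
ee_rot: [0.525, 0.851, 0.0, 0.001]
ft_force: [0.0, 0.2, -0.6]
grip_width: 0.587
```

Run:
```python
from seg import *
o=state(); print(go((.451,-.002),.14))
p=cam('wrist','w18');
s=cam('side'); im=cv2.cvtColor(s['frame'],cv2.COLOR_RGB2BGR)[240:360,270:380]; cv2.imwrite('pics/s18.png',cv2.resize(im,None,fx=5,fy=5,interpolation=cv2.INTER_CUBIC))
```

```text
25.775 [ 0.4727 -0.2311  0.241 ] [5.251e-01 8.510e-01 5.000e-04 6.000e-04] [ 0.   0.2 -0.6] 0.587
[214.6  83.2 101. ]
```

View pics/w18.png

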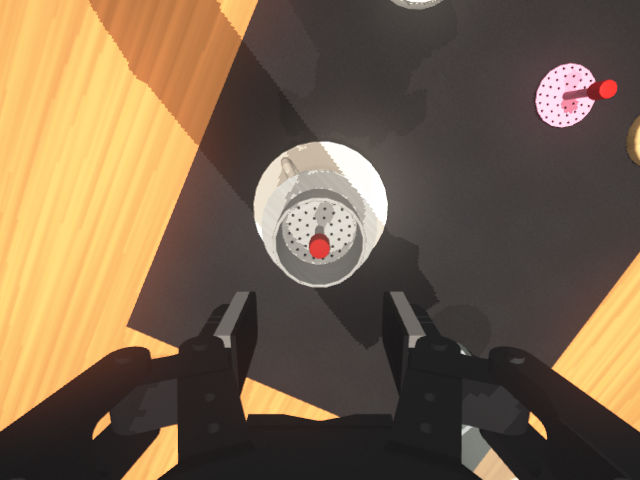

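View pics/s18.png

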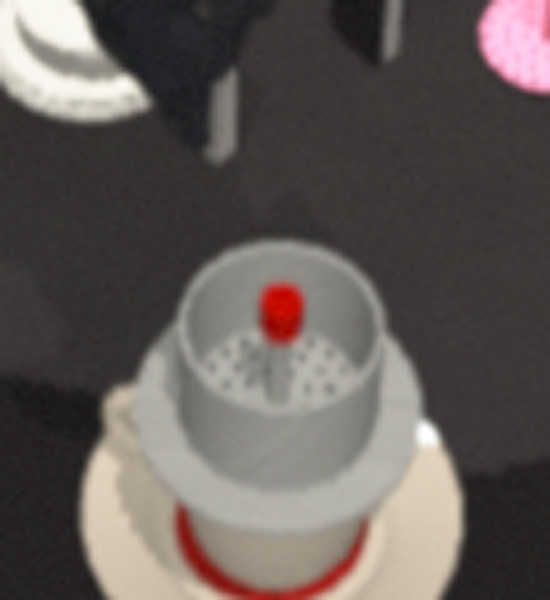

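Call:
arm_command(
  targets="40 16 5 0 0 0;44 17 10 0 0 0;44 17 20 0 0 0;44 17 25 0 0 0;42 16 25 0 0 0",
)

```text
clock: 26.5
position: [0.4496, -0.001, 0.1537]
ee_rot: [0.525, 0.851, -0.0, -0.001]
ft_force: [0.9, 0.2, 0.4]
grip_width: 0.586
```

Call:
arm_command(
  targets="0 0 10 0 0 0;0 0 0 0 0 0;0 0 0 0 0 0",
)

```text
clock: 26.88
position: [0.4509, -0.0037, 0.1456]
ee_rot: [0.526, 0.851, 0.0, 0.0]
ft_force: [-0.2, -1.1, 0.7]
grip_width: 0.587
```

Run:
```python
from seg import *
o=state(); print(o['joint_pos'].round(2),go((.451,-.002),.041))
p=cam('wrist','w19')
h=cv2.cvtColor(p['frame'],cv2.COLOR_RGB2HSV)
m=(h[...,1]>110)&(h[...,2]>30)&(h[...,0]<20); m[:,:200]=0; m[:, 440:]=0; m[:150]=0;m[380:]=0
for a,c,s in blob(p,m)[:3]: print(a,c,s,go(ray(p,*c,.045)[:2],.041))
```

```text
26.875 [ 0.4509 -0.0037  0.1456] [5.259e-01 8.505e-01 0.000e+00 1.000e-04] [-0.2 -1.1  0.7] 0.587
[-0.59  0.01  0.51  2.04 -0.    1.09  0.38] [  1.5   0.8 104.6]
```

View pics/w19.png

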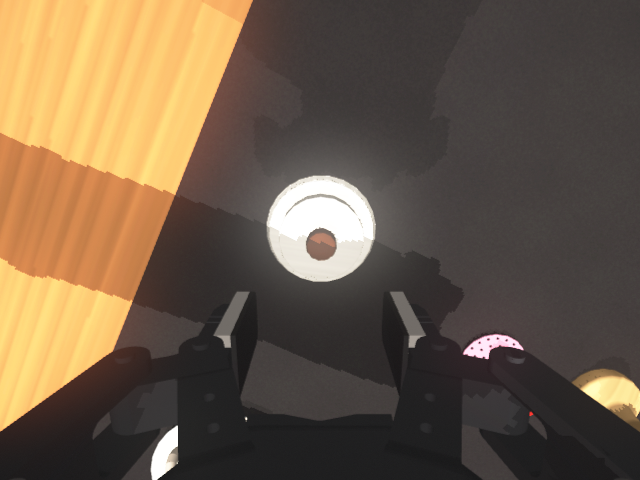

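Run:
```python
from seg import *
o=state(); p=cam('wrist')
print(go(ray(p,321,244,.047)[:2],.042)); q=fitc(p,[.451,-.003],.041,.003,267,375.5,175.5,282); print(q,go(q[0]))
```

```text
26.925 [ 0.4511 -0.0036  0.1458] [5.260e-01 8.505e-01 2.000e-04 3.000e-04] [0.3 0.7 0.6] 0.584
[  3.9   1.  103.8]
(array([ 0.4517382 , -0.00131571]), array([-0.9,  0.9, -0.3,  0.4])) [1.6 1.6 0. ]
```

Call:
arm_command(
  targets="2.5 0 20 0 0 0;0 0 35 0 0 0;0 0 30 0 0 0;0 0 15 0 0 0;0 0 0 0 0 0",
)

```text
clock: 27.6
position: [0.4493, -0.0007, 0.0451]
ee_rot: [0.525, 0.851, -0.0, -0.0]
ft_force: [0.6, 0.7, 0.5]
grip_width: 0.589
```

Call:
arm_command(
  targets="0 0 0 0 0 0;0 0 0 0 0 0",
)

```text
clock: 27.85
position: [0.4503, -0.0002, 0.0462]
ee_rot: [0.525, 0.851, 0.001, 0.001]
ft_force: [-0.4, -0.1, 0.2]
grip_width: 0.586
```

Run:
```python
from seg import *
o=state(); p=cam('wrist','w20')
```

```text
27.85 [ 4.503e-01 -2.000e-04  4.620e-02] [5.252e-01 8.510e-01 7.000e-04 6.000e-04] [-0.4 -0.1  0.2] 0.586
```

View pics/w20.png

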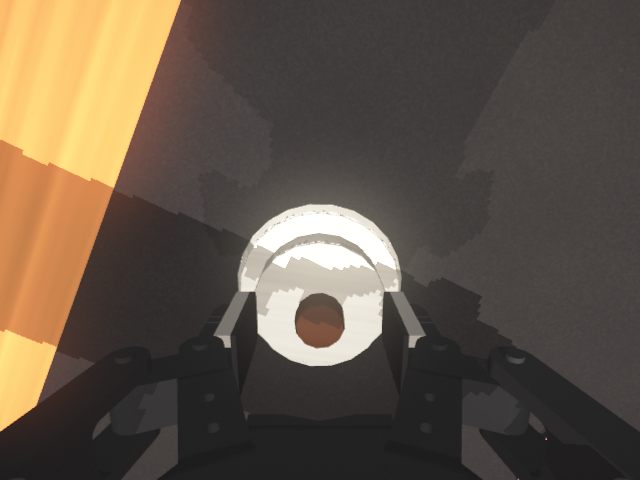

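Call:
arm_command(
  targets="0 0 3.5 0 0 0;0 0 0 0 0 0",
)

```text
clock: 28.15
position: [0.4493, -0.0003, 0.0416]
ee_rot: [0.525, 0.851, -0.0, -0.0]
ft_force: [0.0, -0.1, 0.8]
grip_width: 0.586
```

Call:
arm_command(
  targets="0 0 0 0 0 0;0 0 0 0 0 0;0 0 0 0 0 0;0 0 0 0 0 0;0 0 0 0 0 0",
  grip=12,
  squeeze=30,
)

```text
clock: 28.78
position: [0.4496, -0.0003, 0.0419]
ee_rot: [0.525, 0.851, 0.0, -0.0]
ft_force: [-2.5, 0.2, 5.5]
grip_width: 0.218
```

Run:
```python
from seg import *
o=state(); p=cam('wrist','w21')
```

```text
28.775 [ 4.496e-01 -3.000e-04  4.190e-02] [ 5.252e-01  8.510e-01  1.000e-04 -0.000e+00] [-2.5  0.2  5.5] 0.218
```

View pics/w21.png

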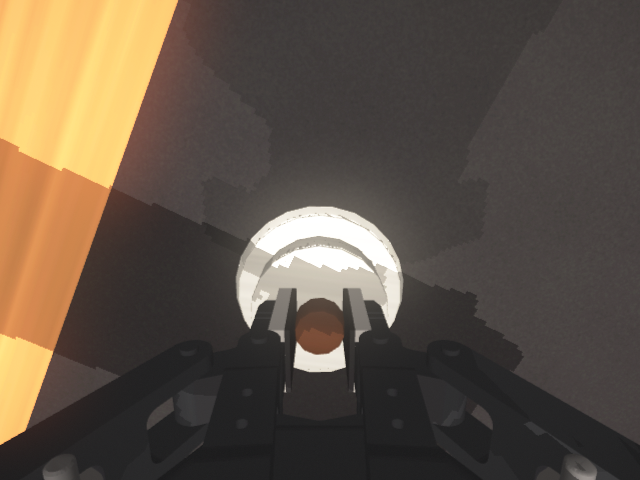

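Run:
```python
from seg import *
o=state(); p=cam('wrist')
q=fitc(p,[.45,-.000],.041,.003,236,403,206); print(q,go(q[0]));q=fitc(p,[.45,-.000],.029,.030,None,None,237); print(q,go(q[0]))
print(go(ray(p,320,327,.048)[:2]), go((.4727,-.2313)))
```

```text
28.825 [ 4.496e-01 -3.000e-04  4.190e-02] [ 5.252e-01  8.510e-01  1.000e-04 -0.000e+00] [-2.2  0.7  5.7] 0.22
(array([ 0.45057069, -0.00205408]), array([-1.2,  1.2,  0.1])) [-2.   0.1 -0. ]
(array([0.44890231, 0.00218465]), array([-0.])) [2.6 0.6 0. ]
[1.9 0.3 0. ] [-216.8  -82.9   -0. ]
```

Call:
arm_command(
  targets="0 0 -10 0 0 0;0 0 -30 0 0 0;0 0 -45 0 0 0;-10 -4 -50 0 0 0;-25 -10 -35 0 0 0",
)

```text
clock: 29.5
position: [0.4531, -0.0376, 0.2144]
ee_rot: [0.524, 0.852, 0.001, 0.001]
ft_force: [0.9, -0.2, -0.4]
grip_width: 0.215
```

Call:
arm_command(
  targets="-38 -14 0 0 0 0;-38 -14 0 0 0 0;-38 -14 0 0 0 0;-38 -14 0 0 0 0;-20 -8 0 0 0 0",
)

```text
clock: 30.12
position: [0.4722, -0.2226, 0.2123]
ee_rot: [0.526, 0.85, -0.0, 0.0]
ft_force: [1.2, 0.9, -1.0]
grip_width: 0.218
```

Call:
arm_command(
  targets="0 0 0 0 0 0;0 0 0 0 0 0;0 0 0 0 0 0",
)

```text
clock: 30.5
position: [0.4728, -0.2192, 0.2118]
ee_rot: [0.524, 0.851, 0.0, -0.0]
ft_force: [-0.7, 0.0, -0.9]
grip_width: 0.217
```

Run:
```python
from seg import *
o=state(); print(go((.4725,-.2309),.185))
p=cam('wrist','w22')
```

```text
30.5 [ 0.4728 -0.2192  0.2118] [ 5.245e-01  8.514e-01  3.000e-04 -1.000e-04] [-0.7  0.  -0.9] 0.217
[-10.3  -5.5  26.8]
```

View pics/w22.png

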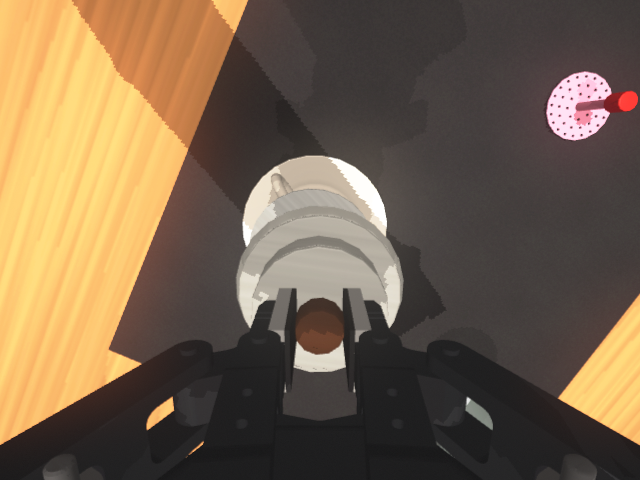

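Call:
arm_command(
  targets="-6 -3 5 0 0 0;-4 -2.5 10 0 0 0;0 0 8 0 0 0;0 0 0 0 0 0;0 0 0 0 0 0",
)

```text
clock: 31.18
position: [0.4723, -0.2317, 0.1888]
ee_rot: [0.525, 0.851, 0.0, -0.0]
ft_force: [0.5, 0.3, -1.0]
grip_width: 0.216
```

```bash
cat > ov.py <<'E'
from seg import *
import sys
o=state(); print(go((.4725,-.2309),.159)); T=R.from_quat(o['ee_rot']).as_matrix()
for n,(x0,y0,w,h,k) in {'wrist':(200,120,240,240,2.5),'side':(260,220,120,140,4.2),'scene':(210,190,110,120,5)}.items():
    p=cam(n); im=cv2.resize(cv2.cvtColor(p['frame'],cv2.COLOR_RGB2BGR)[y0:y0+h,x0:x0+w],None,fx=k,fy=k,interpolation=cv2.INTER_CUBIC)
    def circ(c,r,z,col):
        P=np.array([proj(p,[c[0]+r*np.cos(a),c[1]+r*np.sin(a),z]) for a in np.linspace(0,6.28,100)])
        cv2.polylines(im,[np.int32((P-[x0-.5,y0-.5])*k)],True,col,1)
    c=np.array([.4729,-.2317]); d=(o['position']+T@np.array([-.0009,0,0]))[:2]; z=o['position'][2]-.0389
    circ(c,.032,.126,(0,255,0));circ(d,.041,z,(255,0,255));circ(c,.046,.081,(255,255,0));circ(d,.010,z+.045,(0,255,255))
    cv2.imwrite('pics/%s_%s.png'%(sys.argv[1],n),im)
E
python3 ov.py p
```

```text
31.175 [ 0.4723 -0.2317  0.1888] [ 0.5251  0.851   0.     -0.    ] [ 0.5  0.3 -1. ] 0.216
[ 0.6  0.6 29.8]
```

View pics/p_wrist.png

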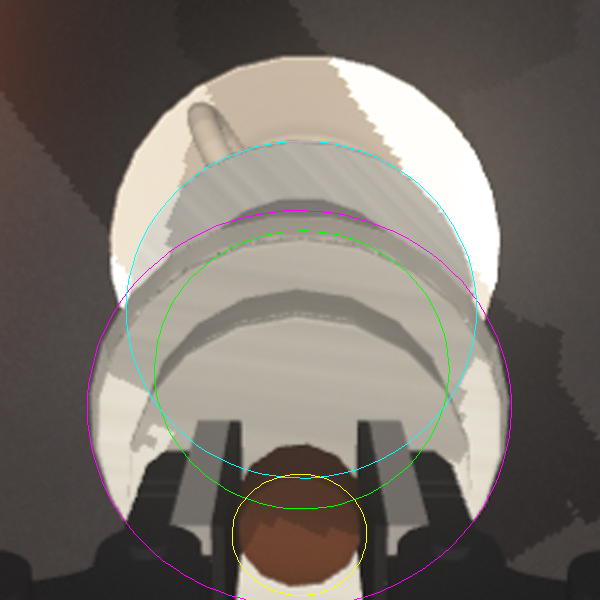

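View pics/p_side.png

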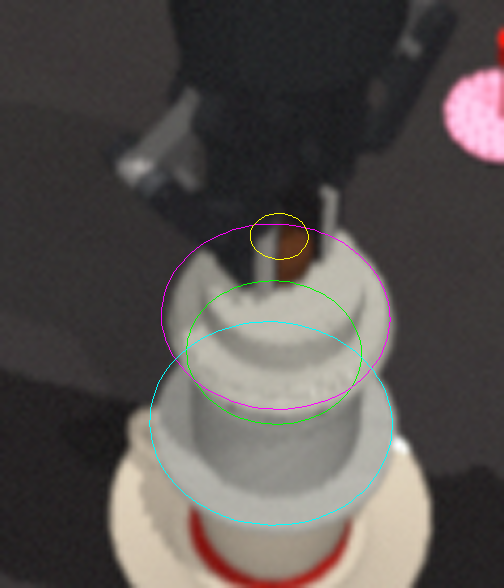

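View pics/p_scene.png

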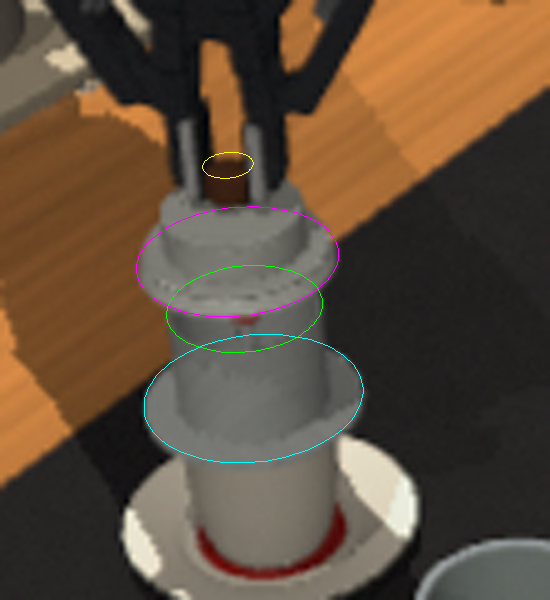

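Call:
arm_command(
  targets="0.5 0.5 8 0 0 0;0 0 8 0 0 0;0 0 7 0 0 0;0 0 3 0 0 0;0 0 0 0 0 0",
)

```text
clock: 31.95
position: [0.4723, -0.2311, 0.1626]
ee_rot: [0.525, 0.851, -0.0, -0.0]
ft_force: [0.5, 0.8, -0.6]
grip_width: 0.217
```

Call:
arm_command(
  targets="0 0 1 0 0 0;0 0 1 0 0 0;0 0 0 0 0 0",
)

```text
clock: 32.33
position: [0.4724, -0.2311, 0.1608]
ee_rot: [0.525, 0.851, 0.0, -0.0]
ft_force: [-0.2, 0.1, -0.4]
grip_width: 0.22
```

```bash
python3 ov.py q
```

```text
32.325 [ 0.4724 -0.2311  0.1608] [ 5.251e-01  8.510e-01  1.000e-04 -0.000e+00] [-0.2  0.1 -0.4] 0.22
[0.1 0.2 1.8]
```

View pics/q_scene.png

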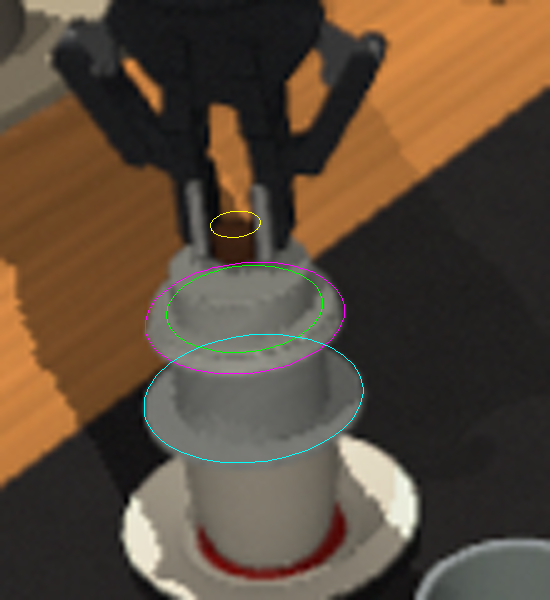

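View pics/q_side.png

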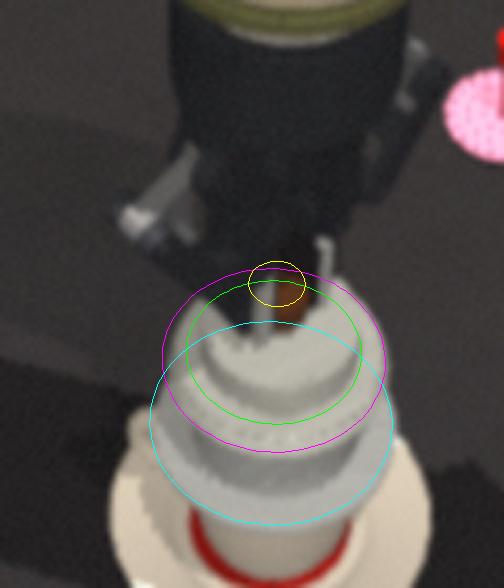

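Call:
arm_command(
  targets="0 0 1 0 0 0;0 0 0 0 0 0",
)

```text
clock: 32.72
position: [0.4724, -0.2311, 0.1597]
ee_rot: [0.525, 0.851, 0.0, -0.0]
ft_force: [-0.7, -0.3, -1.3]
grip_width: 0.212
```

Call:
arm_command(
  targets="0 0 1 0 0 0;0 0 0 0 0 0",
)

```text
clock: 32.98
position: [0.4726, -0.2311, 0.159]
ee_rot: [0.525, 0.851, 0.0, 0.0]
ft_force: [-0.9, 0.4, 3.2]
grip_width: 0.217
```

Contact is at the expected height (TCP 0.159), so I release and back off.

Call:
arm_command(
  targets="0 0 0 0 0 0;0 0 0 0 0 0;0 0 0 0 0 0;0 0 0 0 0 0",
  grip=55,
)

```text
clock: 33.48
position: [0.4724, -0.2311, 0.1587]
ee_rot: [0.525, 0.851, 0.0, -0.0]
ft_force: [-0.0, 0.2, 0.8]
grip_width: 0.644
```

Call:
arm_command(
  targets="0 0 -15 0 0 0;0 0 -30 0 0 0;0 0 -40 0 0 0;0 0 -20 0 0 0;0 0 0 0 0 0",
)

```text
clock: 34.1
position: [0.4731, -0.2316, 0.2659]
ee_rot: [0.525, 0.851, 0.001, 0.002]
ft_force: [0.2, 0.5, -0.6]
grip_width: 0.643
```

Call:
arm_command(
  targets="30 0 0 0 0 0;40 0 0 0 0 0;40 0 0 0 0 0;0 0 0 0 0 0",
)

```text
clock: 34.6
position: [0.4221, -0.1304, 0.2632]
ee_rot: [0.523, 0.852, 0.0, -0.001]
ft_force: [0.0, -0.9, 0.2]
grip_width: 0.645
```

```bash
cat > ov2.py <<'E'
from seg import *
o=state()
for n,(x0,y0,w,h,k) in {'side':(260,220,120,140,4.2),'scene':(210,190,110,120,5)}.items():
    p=cam(n,'f_'+n+'_raw'); im=cv2.resize(cv2.cvtColor(p['frame'],cv2.COLOR_RGB2BGR)[y0:y0+h,x0:x0+w],None,fx=k,fy=k,interpolation=cv2.INTER_CUBIC)
    def circ(c,r,z,col):
        P=np.array([proj(p,[c[0]+r*np.cos(a),c[1]+r*np.sin(a),z]) for a in np.linspace(0,6.28,100)])
        cv2.polylines(im,[np.int32((P-[x0-.5,y0-.5])*k)],True,col,1)
    c=np.array([.4729,-.2317])
    circ(c,.041,.120,(255,0,255));circ(c,.046,.081,(255,255,0));circ(c,.010,.165,(0,255,255))
    cv2.imwrite('pics/f_%s.png'%n,im)
E
python3 ov2.py
```

```text
34.6 [ 0.4221 -0.1304  0.2632] [ 5.235e-01  8.521e-01  5.000e-04 -6.000e-04] [ 0.  -0.9  0.2] 0.645
```

View pics/f_side.png

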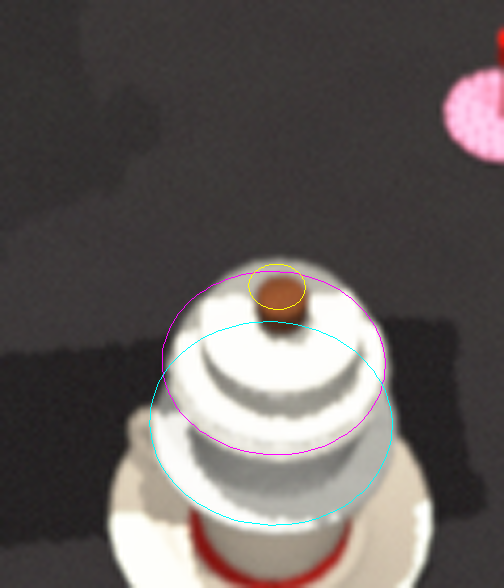

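View pics/f_scene.png

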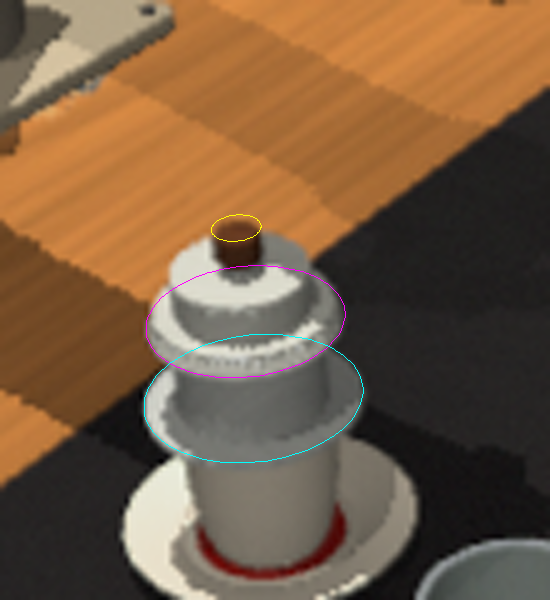

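View pics/f_scene_raw.png

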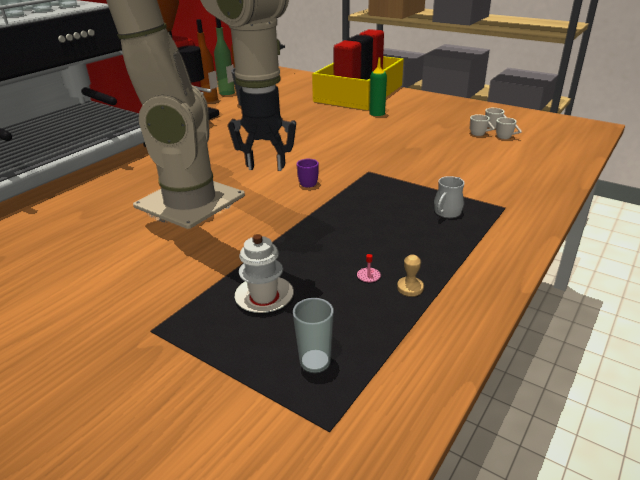

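The stack stands straight at scene (262,275). The lid and plate outlines match the seated model, and the bystanders are in place.

```bash
python3 -c "
from workcell import manip
print(manip.hand_in())"
```

```text
the job is handed in; nothing more can be done
None
```

I rebuilt the brewer on the saucer in the order asked: cup, chamber, press, then lid. Each part was lowered slowly, let go and checked by camera before the next. I handed the job in at about 35 s of the 128 s allowed; it reported no verdict.

- **Final look:** the scene and side cameras show the stack upright and centred. The chamber plate and lid outlines match the projected seated heights to about 1–2 mm.
- **Contact:** the chamber, press and lid each touched down within about 1 mm of the expected height. The measured force was about 5 N or less, and the cup settled without a measurable push.
- **Bystanders:** the jug, glass, tamper, pink press and purple cup were not touched and look unmoved.
- **Small disagreements:** the wrist camera showed a sideways bias of about 2 mm, and my readings of the lid's position in the fingers differed by up to 4 mm. The lid still went down to its full height on the rim. The press is hidden under the lid, so its last direct check was before the lid went on; it then stood upright on the chamber floor.

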